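# Refill the indexed wagon-weight magazine

## Task

Pull up the wagon-weight magazine's sprung index pin, swing the slotted tube out from under the steel bracket to the loading place and let the pin drop fully into the hole there. Stack steel weights flat in the tube until the top of the stack is level with the black line (some may already be inside; leave any spare weights out), set the cap on the tube so that it sits fully down and level, then pull the pin again, swing the tube back under the bracket and let the pin go fully home, leaving the paint pot and the pocket tape where they are.

Things in the scene. Friction and masses are not known exactly. Their poses are not given: they have to be found in the camera images.
- magazine_base: fixed base on the plywood board (board top z = 0.028): grey round plate 170 mm across, 12 mm thick; origin at the centre of its underside, on the turntable's vertical turning axis; +x points to the dispensing place under the bracket. Two pin holes, 14 mm wide, lie 66 mm from the axis, at 180 deg (dispensing) and 300 deg (loading), anticlockwise from above from +x.
- bracket (a point): middle of the underside of the fixed steel bracket over the dispensing place, 119 mm above the base's underside and 76 mm from the axis along the base's +x; the plate is 5 mm thick, 30 mm wide (base y) and 63 mm long (45 to 108 mm from the axis); its upright post stands 98 to 108 mm from the axis.
- turntable (a joint): turntable angle (rad), grows anticlockwise from above, range -0.06 to 2.15. 0: tube under the bracket, pin over the dispensing hole; 2.094 (120 deg): tube at the loading place, pin over the loading hole. Turns lightly and stays where left; locked (0.03 rad play) while the pin is in a hole. Carries the tube 58 mm from the axis and, on the other side, the pin 66 mm from the axis.
- index_pin (a joint): height of the sprung pin above home (m): 0 fully home in a hole, 0.008 resting on the plate between holes, 0.016 pulled right out. Above about 0.009 it is free of the hole. The spring pushes it down with 3 N at home, 8 N pulled out.
- pin_knob (a point): centre of the pin's knob, an upright black cylinder 22 mm across, 28 mm tall, that spins freely on the pin and rises with it; 83 mm above the base's underside when the pin is home. 5 mm below the knob ends a 19 mm wide guide on the turntable. Gripped and lifted about 12 mm, the knob can be led along its arc about the base's axis and takes the turntable along.
- tube_floor (a point): centre of the inner floor of the upright white tube, 20 mm above the base's underside; turns with the turntable; z up, x away from the axis, y along the two facing slots. Tube 51 mm wide inside, 58 outside, rim 72 mm above the floor, black line 60 mm above it (five weights). The slots, 35 mm wide, are open from rim to floor: fingers holding a weight, closing along y, can go down in them.
- weight_1: loose plain steel weight, a flat disc 46 mm across and 12 mm thick, 0.12 kg; origin at the centre of its underside, z up. Lies on the board to the left or right at the start.
- weight_2: loose plain steel weight, a flat disc 46 mm across and 12 mm thick, 0.12 kg; origin at the centre of its underside, z up. Lies on the board to the left or right at the start.
- weight_3: loose plain steel weight, a flat disc 46 mm across and 12 mm thick, 0.12 kg; origin at the centre of its underside, z up. Lies on the board to the left or right at the start.
- weight_4: loose plain steel weight, a flat disc 46 mm across and 12 mm thick, 0.12 kg; origin at the centre of its underside, z up. Lies on the board to the left or right at the start, if present.
- loaded_1: loose plain steel weight, a flat disc 46 mm across and 12 mm thick, 0.12 kg; origin at the centre of its underside, z up. Lies in the tube at the start.
- loaded_2: loose plain steel weight, a flat disc 46 mm across and 12 mm thick, 0.12 kg; origin at the centre of its underside, z up. If present, lies in the tube on loaded_1 at the start.
- tube_cap: loose grey cap for the tube, 0.06 kg: a plug 46 mm wide and 6 mm high below, a flange 62 mm wide from 6 to 11 mm, and a round knob 20 mm wide from 11 to 27 mm above the origin, which is the centre of its underside; z up. Seated, its flange lies on the rim and its origin is 66 mm above the tube's floor.
- paint_pot: bystander: paint pot with a white cap, 33 mm across, 30 mm tall; origin at the centre of its underside
- pocket_tape: bystander: yellow pocket tape measure, 28 x 64 x 48 mm; origin at the centre of its underside

How it is judged:
On the way, in this order (a step that is already met when the one before it is completed fails the run):
1. the tube is swung out to the loading place and the index pin is fully home in the hole there (value of joint turntable between 2.04 and 2.15 rad and value of joint index_pin below 0.002 m), for 0.3 s.
2. at the loading place the weights stack flat in the tube with the top level with the black line (all of step 1 and ((horizontal distance between weight_1 and tube_floor below 0.007 m and z of weight_1 in the frame of tube_floor between 0.044 and 0.052 m and angle between the z axis of weight_1 and the z axis of tube_floor, either way round below 0.12 rad) or (horizontal distance between weight_2 and tube_floor below 0.007 m and z of weight_2 in the frame of tube_floor between 0.044 and 0.052 m and angle between the z axis of weight_2 and the z axis of tube_floor, either way round below 0.12 rad) or (horizontal distance between weight_3 and tube_floor below 0.007 m and z of weight_3 in the frame of tube_floor between 0.044 and 0.052 m and angle between the z axis of weight_3 and the z axis of tube_floor, either way round below 0.12 rad) or (horizontal distance between weight_4 and tube_floor below 0.007 m and z of weight_4 in the frame of tube_floor between 0.044 and 0.052 m and angle between the z axis of weight_4 and the z axis of tube_floor, either way round below 0.12 rad) or (horizontal distance between loaded_1 and tube_floor below 0.007 m and z of loaded_1 in the frame of tube_floor between 0.044 and 0.052 m and angle between the z axis of loaded_1 and the z axis of tube_floor, either way round below 0.12 rad) or (horizontal distance between loaded_2 and tube_floor below 0.007 m and z of loaded_2 in the frame of tube_floor between 0.044 and 0.052 m and angle between the z axis of loaded_2 and the z axis of tube_floor, either way round below 0.12 rad)) and not ((horizontal distance between weight_1 and tube_floor below 0.03 m and z of weight_1 in the frame of tube_floor above 0.054 m) or (horizontal distance between weight_2 and tube_floor below 0.03 m and z of weight_2 in the frame of tube_floor above 0.054 m) or (horizontal distance between weight_3 and tube_floor below 0.03 m and z of weight_3 in the frame of tube_floor above 0.054 m) or (horizontal distance between weight_4 and tube_floor below 0.03 m and z of weight_4 in the frame of tube_floor above 0.054 m) or (horizontal distance between loaded_1 and tube_floor below 0.03 m and z of loaded_1 in the frame of tube_floor above 0.054 m) or (horizontal distance between loaded_2 and tube_floor below 0.03 m and z of loaded_2 in the frame of tube_floor above 0.054 m))), for 0.3 s.
3. at the loading place the cap sits level and fully down on the filled tube (all of step 2 and horizontal distance between tube_cap and tube_floor below 0.006 m and z of tube_cap in the frame of tube_floor between 0.063 and 0.0685 m and angle between tube_cap's own z axis and vertical below 0.06 rad), for 0.3 s.
At the end, for the whole second after the job is handed in: The tube is back under the bracket (turntable within 0.05 rad of 0) with the pin home (under 2 mm); the top weight in the tube is flat and its top within 4 mm of the line, none above; the cap is seated level (within 6 mm of centre, 3 mm of height, 0.06 rad) and all is at rest (value of joint turntable between -0.05 and 0.05 rad and value of joint index_pin below 0.002 m and ((horizontal distance between weight_1 and tube_floor below 0.007 m and z of weight_1 in the frame of tube_floor between 0.044 and 0.052 m and angle between the z axis of weight_1 and the z axis of tube_floor, either way round below 0.12 rad) or (horizontal distance between weight_2 and tube_floor below 0.007 m and z of weight_2 in the frame of tube_floor between 0.044 and 0.052 m and angle between the z axis of weight_2 and the z axis of tube_floor, either way round below 0.12 rad) or (horizontal distance between weight_3 and tube_floor below 0.007 m and z of weight_3 in the frame of tube_floor between 0.044 and 0.052 m and angle between the z axis of weight_3 and the z axis of tube_floor, either way round below 0.12 rad) or (horizontal distance between weight_4 and tube_floor below 0.007 m and z of weight_4 in the frame of tube_floor between 0.044 and 0.052 m and angle between the z axis of weight_4 and the z axis of tube_floor, either way round below 0.12 rad) or (horizontal distance between loaded_1 and tube_floor below 0.007 m and z of loaded_1 in the frame of tube_floor between 0.044 and 0.052 m and angle between the z axis of loaded_1 and the z axis of tube_floor, either way round below 0.12 rad) or (horizontal distance between loaded_2 and tube_floor below 0.007 m and z of loaded_2 in the frame of tube_floor between 0.044 and 0.052 m and angle between the z axis of loaded_2 and the z axis of tube_floor, either way round below 0.12 rad)) and not ((horizontal distance between weight_1 and tube_floor below 0.03 m and z of weight_1 in the frame of tube_floor above 0.054 m) or (horizontal distance between weight_2 and tube_floor below 0.03 m and z of weight_2 in the frame of tube_floor above 0.054 m) or (horizontal distance between weight_3 and tube_floor below 0.03 m and z of weight_3 in the frame of tube_floor above 0.054 m) or (horizontal distance between weight_4 and tube_floor below 0.03 m and z of weight_4 in the frame of tube_floor above 0.054 m) or (horizontal distance between loaded_1 and tube_floor below 0.03 m and z of loaded_1 in the frame of tube_floor above 0.054 m) or (horizontal distance between loaded_2 and tube_floor below 0.03 m and z of loaded_2 in the frame of tube_floor above 0.054 m)) and horizontal distance between tube_cap and tube_floor below 0.006 m and z of tube_cap in the frame of tube_floor between 0.063 and 0.0685 m and angle between tube_cap's own z axis and vertical below 0.06 rad and linear speed of tube_cap below 0.02 m/s and velocity of joint turntable between -0.05 and 0.05 rad/s); the robot touches nothing.
It fails at once if the paint pot or the pocket tape is moved more than 4 cm (distance of any of paint_pot, pocket_tape from where it was at the start of the episode above 0.04 m).
Of weight_4, loaded_2 only 1 to 2 are there at a start; the rules pass over those that are not, and their reading is None.
At some moment in a run one of weight_1, weight_2, weight_3, weight_4, tube_cap may be knocked a few centimetres aside while the robot is not near it.
Once in a run the grip may slacken for a moment while it holds something.
It also fails if it takes over 192 s, if anything falls off the work surface, if the arm or the gripper's body presses on something with over 40 N, if the wrist force passes 120 N, or if a joint passes its speed limit or range.

## Robot

A 7-joint arm with a two-finger parallel gripper is mounted at the origin on a cart in front of the work surface, level with it; the furniture and walls round the work are solid. World frame = base frame: x ahead of the robot, y to its left, z up, the work surface at z = 0. Lengths are in m, angles in rad, forces in N, time in s.
With the tool pointing down it reaches from about 0.4 to 0.85 m from the base axis. Payload 4.5 kg.
Tool frame: the origin (TCP) lies midway between the tips of the shut fingers; the grasp point (between the pads) lies 19 mm behind it; z points along the fingers, y is the direction in which the jaws open and shut (so a half turn about z gives the same grasp; the last joint's range is limited). The gripper opens to 88 mm and grips with 3 to 60 N. Pads are 18 mm wide; open, the fingers measure 123 mm over their backs; the gripper's body (75 mm by 187 mm) begins 45 mm behind the grasp point.
Start: joints at [1.306, 0.689, -0.195, 1.565, 0.157, 0.902, -0.215], TCP at [0.184, -0.597, 0.239] pointing down, gripper open.
Joint ranges: [-3.01, 3.01], [-0.46, 2.08], [-1.47, 1.51], [0.13, 2.56], [-1, 4.14], [0.04, 2.09], [-2.66, 2.66]. Speed limits (rad/s): [2.57, 2.57, 3.14, 3.14, 3.14, 3.14, 3.14].

## Interface

Orientations are given as a unit quaternion [x, y, z, w].
In Python, from plant import r gives the robot as it stands. The module is installed in compiled form; this text tells all that it offers.
- The arm moves only by the shell command python3 -m jog 'ROWS' [FORCE]. ROWS is JSON, a list of rows, each an object with "translation": the shift along the tool's x, y, z in units of 40 mm (1.0 is 40 mm), a list of three; "twist": the turn about the tool's z in units of 6 degrees (1.0 is 6 degrees); "claw": the opening in per cent of the stroke, from 0 (shut) to 100 (fully open). A call has 1 to 20 rows; each row shifts and turns the commanded pose from where the row before left it, along the tool's axes as they then stand; what a row does not reach is not made up. A row lasts 1/12 s, in which the tool goes at most 41.7 mm and 7.16 degrees, less where a joint would pass 70% of its speed; a pose out of reach is approached as far as the arm can. A call is refused whole if a number of a shift passes 1 or a number of a turn 1, either way. A call with a gripper value outside its range is refused whole. The fingers move at their own pace and stop on an object; FORCE is the grip in N (left out, the last holds). Time passes only in rows, so rows that do not move let the fingers close. It gives the time, the measured TCP pose, the force and the opening at its end, in the units of the state.
- r.get_state(): the state, without advancing time (a new reading comes with each control period).
- r.snapshot(name): name is "scene" or "top"; returns a dict with "img" (420x560x3 uint8, red, green, blue), "fx", "fy", "cx", "cy" (pixels), "origin" and "rotation" of the camera in the world. Camera axes: x right, y up, looking along -z (the intrinsics and any distortion apply to the point x, -y, -z); pixel columns grow to the right and rows downward; lengths in m; the calibration is good to about 2 mm. A picture is of the moment at which its call begins. There is no depth.
- r.finish_job(): hands the job in, once; it reports no verdict.
Trained networks look in the newest picture that a camera, given by its name, has taken for a name from the list of things; names that differ only in an ending like _2 or _b are one class to them, and where a whole thing is asked for, a point or a joint stands for the part that bears it (a point fixed in the world has none). Each returns a list of dicts, best first, with "confidence" (0 to 1); they miss things now and then, are a little off and sometimes report something else, mostly with a low value. They report only what shows in the picture. A call takes as long as a camera call.
- r.spot_in(label, camera): "rect" ([left, top, right, bottom] in pixels, round what is visible of it).
- r.spot_point(label, camera): "location" ([row, column] in pixels: a listed point, or the origin of a listed thing).
The state is a dict: "clock": time; "q": joint angles; "qd": joint speeds; "joint_torque": joint torques, N m; "tool_pos": TCP position; "eef_rot": TCP orientation; "contact_force": force on the tool from outside, world axes, zero at the start; "moment": the same for the moment, N m; "opening": opening from 0.0 (shut) to 1.0 (fully open).
Only numpy, scipy, OpenCV 4.12 (cv2) and the standard library are available. Lean on these libraries where they do the work, as an engineer would, in place of code of your own. Each camera call takes 0.05 s, during which the arm holds its last target. There are 200 camera calls.

## Working session

There is one attempt and no reset: what is moved stays moved. The work goes in short steps, Python scripts to look and compute and a shell command to move; the robot and the scene stay as the last step left them, time stands still between calls to the robot, and variables do not carry over. Pictures are saved under pics/ and viewed, about 12 in all and at most 16, crops included, and the job is handed in when it is done.

```bash
mkdir -p pics
cat > h.py <<'E'
import numpy as np, cv2
from plant import r
from scipy.spatial.transform import Rotation as R
def snap(cam,name=None,crop=None,scale=1):
    s=r.snapshot(cam)
    if name:
        im=s["img"][:,:,::-1]
        if crop: im=im[crop[1]:crop[3],crop[0]:crop[2]]
        im=cv2.resize(im,None,fx=scale,fy=scale,interpolation=cv2.INTER_CUBIC)
        cv2.imwrite("pics/"+name+".png",im)
    return s
def ray(s,row,col):
    d=np.array([(col-s["cx"])/s["fx"],-(row-s["cy"])/s["fy"],-1.0])
    return np.array(s["origin"]),np.array(s["rotation"])@d
def at(s,row,col,z):
    o,d=ray(s,row,col); return o+d*(z-o[2])/d[2]
def proj(s,p):
    c=np.array(s["rotation"]).T@(np.array(p)-np.array(s["origin"])); 
    return s["cy"]-s["fy"]*c[1]/-c[2], s["cx"]+s["fx"]*c[0]/-c[2]
def st():
    x=r.get_state(); 
    print("t",round(x["clock"],2),"pos",np.round(x["tool_pos"],4),"F",np.round(x["contact_force"],1),"op",round(x["opening"],3))
    print(np.round(R.from_quat(x["eef_rot"]).as_matrix(),3).tolist(), "q7",round(x["q"][6],2)); return x
def to(p,yaw=None):
    "units to travel to TCP p; yaw: wanted world angle of tool y (mod pi)"
    x=r.get_state(); M=R.from_quat(x["eef_rot"]).as_matrix()
    d=M.T@(np.array(p)-x["tool_pos"])/0.04
    print("units",np.round(d,3),end=" ")
    if yaw is not None:
        cur=np.arctan2(M[1,1],M[0,1]); e=(yaw-cur+np.pi/2)%np.pi-np.pi/2
        print("twist units (tool z down => -):",round(-np.degrees(e)/6,2),end="")
    print()
E
python3 - <<'E'
from h import *
st()
a=snap("scene","s0",scale=1.4); b=snap("top","t0",scale=1.4)
for n,s in(("scene",a),("top",b)):
    print(n,{k:(np.round(v,3).tolist()) for k,v in s.items() if k!="img"}, s.keys())
    for l in ["magazine_base","bracket","pin_knob","tube_floor","weight_1","tube_cap","paint_pot","pocket_tape","loaded_1"]:
        print(l,[(np.round(d["location"]).tolist(),round(d["confidence"],2),np.round(at(s,*d["location"],0.028),3).tolist()) for d in r.spot_point(l,n)[:5]])
E
```

```text
t 0.0 pos [ 0.1837 -0.5967  0.2379] F [-0.   0.7 -0.5] op 1.001
[[0.956, 0.294, -0.001], [0.294, -0.956, 0.002], [-0.0, -0.002, -1.0]] q7 -0.22
scene {'fx': 402.453, 'fy': 402.453, 'cx': 277.529, 'cy': 208.182, 'origin': [0.149, -0.594, 0.881], 'rotation': [0.361, -0.112, -0.255, 0.89]} dict_keys(['img', 'fx', 'fy', 'cx', 'cy', 'origin', 'rotation'])Traceback (most recent call last):
  File "<stdin>", line 7, in <module>
  File "h.py", line 16, in at
    o,d=ray(s,row,col); return o+d*(z-o[2])/d[2]
        ~~~^^^^^^^^^^^
  File "h.py", line 14, in ray
    return np.array(s["origin"]),np.array(s["rotation"])@d
                                 ~~~~~~~~~~~~~~~~~~~~~~~^~
ValueError: matmul: Input operand 1 has a mismatch in its core dimension 0, with gufunc signature (n?,k),(k,m?)->(n?,m?) (size 3 is different from 4)
```

```bash
sed -i 's/    s=r.snapshot(cam)/    s=r.snapshot(cam); s["rotation"]=R.from_quat(s["rotation"]).as_matrix()/' h.py
python3 - <<'E'
from h import *
a=snap("scene","s0",scale=1.4); b=snap("top","t0",scale=1.4)
for n,s in(("scene",a),("top",b)):
    print(n,np.round(s["origin"],3),s["fx"],s["rotation"].round(2).tolist())
    for l in ["magazine_base","bracket","pin_knob","tube_floor","weight_1","tube_cap","paint_pot","pocket_tape","loaded_1"]:
        print(l,[(np.round(d["location"]).tolist(),round(d["confidence"],2),np.round(at(s,*d["location"],0.028)[:2],3).tolist()) for d in r.spot_point(l,n)[:5]])
E
```

```text
scene [ 0.149 -0.594  0.881] 402.45330538540384 [[0.84, 0.37, -0.38], [-0.54, 0.61, -0.59], [0.02, 0.7, 0.71]]
magazine_base [([248.0, 308.0], 0.81, [0.598, -0.067])]
bracket [([212.0, 344.0], 0.87, [0.767, -0.011]), ([187.0, 241.0], 0.7, [0.56, 0.243])]
pin_knob [([231.0, 287.0], 0.42, [0.582, 0.016]), ([250.0, 308.0], 0.28, [0.595, -0.071])]
tube_floor [([242.0, 328.0], 0.97, [0.657, -0.077]), ([232.0, 287.0], 0.62, [0.582, 0.013])]
weight_1 [([336.0, 367.0], 0.84, [0.564, -0.345]), ([367.0, 325.0], 0.83, [0.44, -0.351]), ([188.0, 240.0], 0.5, [0.557, 0.24])]
tube_cap [([177.0, 196.0], 0.45, [0.46, 0.357])]
paint_pot [([279.0, 365.0], 0.57, [0.663, -0.224]), ([243.0, 334.0], 0.55, [0.668, -0.088])]
pocket_tape [([190.0, 277.0], 0.51, [0.649, 0.174])]
loaded_1 [([239.0, 335.0], 0.61, [0.68, -0.08])]
top [-0.025 -0.158  1.337] 523.3958567932569 [[0.24, 0.87, -0.43], [-0.97, 0.21, -0.12], [-0.01, 0.45, 0.89]]
magazine_base [([212.0, 301.0], 0.78, [0.606, -0.068]), ([291.0, 393.0], 0.42, [0.441, -0.35])]
bracket [([169.0, 317.0], 0.56, [0.749, -0.084])]
pin_knob [([216.0, 287.0], 0.64, [0.582, -0.035])]
tube_floor [([190.0, 310.0], 0.56, [0.677, -0.08])]
weight_1 [([232.0, 190.0], 0.77, [0.473, 0.212]), ([199.0, 188.0], 0.62, [0.568, 0.25]), ([247.0, 399.0], 0.58, [0.565, -0.346]), ([290.0, 392.0], 0.54, [0.442, -0.346])]
tube_cap [([225.0, 137.0], 0.71, [0.457, 0.36])]
paint_pot [([206.0, 359.0], 0.58, [0.661, -0.223])]
pocket_tape [([178.0, 228.0], 0.86, [0.66, 0.159]), ([172.0, 318.0], 0.67, [0.742, -0.088])]
loaded_1 [([193.0, 314.0], 0.46, [0.67, -0.091])]
```

View pics/s0.png

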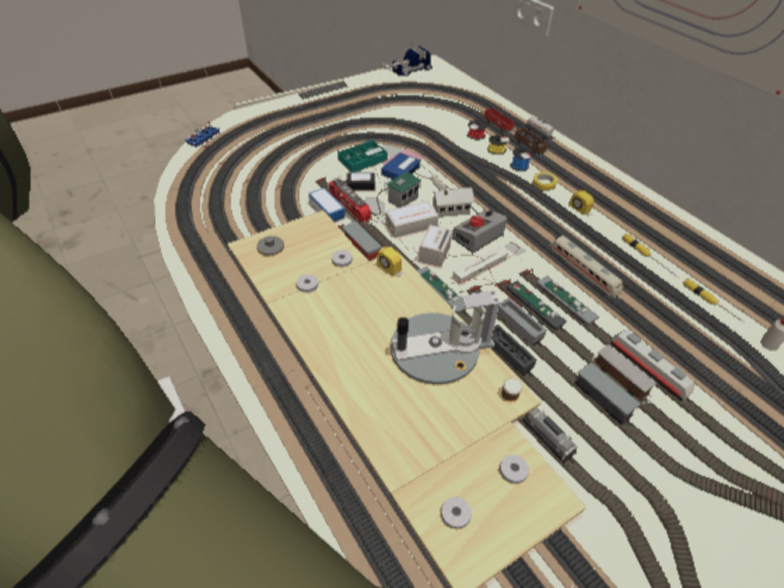

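View pics/t0.png

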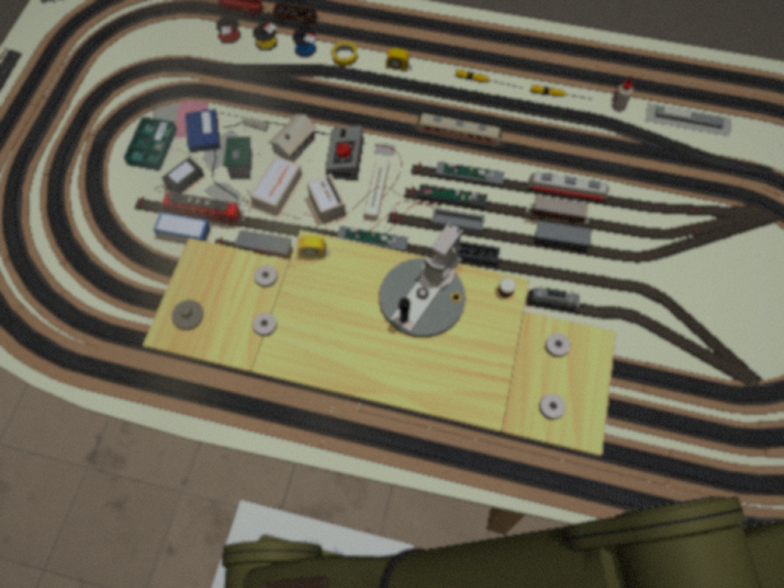

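Run:
```python
from h import *
from scipy.optimize import least_squares
S={n:snap(n) for n in("scene","top")}
st()
def tri(pts):
    A=[];b=[]
    for n,(row,col) in pts:
        o,d=ray(S[n],row,col); d/=np.linalg.norm(d); P=np.eye(3)-np.outer(d,d); A.append(P); b.append(P@o)
    return np.linalg.lstsq(np.vstack(A),np.hstack(b),rcond=None)[0]
loc={"knob":(.066,180,.111),"tube":(.058,0,.048),"brk":(.076,0,.147),"base":(0,0,.028),"hole":(.066,300,.040)}
obs=[("knob","scene",238,287),("knob","top",216,287),("tube","scene",242,328),("tube","top",190,310),("brk","scene",212,344),("brk","top",169,317),("base","scene",248,308),("base","top",212,301),("hole","scene",260.7,328.6),("hole","top",212.1,325.7)]
for k in loc:print(k,tri([(n,(a,b)) for kk,n,a,b in obs if kk==k]).round(3))
def P(v,k):
    rr,a,z=loc[k]; a=np.radians(a)+v[2]; return [v[0]+rr*np.cos(a),v[1]+rr*np.sin(a),z]
f=lambda v:np.ravel([np.array(proj(S[n],P(v,k)))-(a,b) for k,n,a,b in obs])
s=least_squares(f,[.6,-.067,-.1],loss="soft_l1"); v=s.x
print(v.round(4),np.degrees(v[2]))
for o,e in zip(obs,f(v).reshape(-1,2)):print(o[:2],e.round(1))
for k in loc:print(k,np.round(P(v,k),4))
print("tube at loading",np.round([v[0]+.058*np.cos(v[2]+2.094),v[1]+.058*np.sin(v[2]+2.094)],4))
to([*P(v,"knob")[:2],.2],v[2])
```

```text
t 1.25 pos [ 0.184  -0.5973  0.2387] F [-0.8  0.7  0. ] op 1.002
[[0.956, 0.294, -0.0], [0.294, -0.956, -0.0], [-0.0, 0.0, -1.0]] q7 -0.22
knob [ 0.552 -0.039  0.078]
tube [ 0.665 -0.079  0.033]
brk [ 0.682 -0.091  0.145]
base [ 0.597 -0.07   0.035]
hole [ 0.613 -0.136  0.041]
[ 0.6026 -0.0676 -0.3274] -18.757599125060363
('knob', 'scene') [-6.4  0.4]
('knob', 'top') [1.8 1.1]
('tube', 'scene') [-2.7  3. ]
('tube', 'top') [3.5 1.4]
('brk', 'scene') [ 0.9 -1.9]
('brk', 'top') [1.7 0.1]
('base', 'scene') [-0.3  1.9]
('base', 'top') [ 0.4 -0.8]
('hole', 'scene') [-1.4  0.1]
('hole', 'top') [-0.6 -1.3]
knob [ 0.5401 -0.0463  0.111 ]
tube [ 0.6575 -0.0862  0.048 ]
brk [ 0.6746 -0.092   0.147 ]
base [ 0.6026 -0.0676  0.028 ]
hole [ 0.6155 -0.1323  0.04  ]
tube at loading [ 0.5913 -0.0107]
units [ 12.564 -10.543   0.967] twist units (tool z down => -): -9.02
```

```bash
python3 -m jog '[{"translation":[0.74,-0.62,0],"twist":0,"claw":100},{"translation":[0.74,-0.62,0],"twist":0,"claw":100},{"translation":[0.74,-0.62,0],"twist":0,"claw":100},{"translation":[0.74,-0.62,0],"twist":0,"claw":100},{"translation":[0.74,-0.62,0],"twist":0,"claw":100},{"translation":[0.74,-0.62,0],"twist":0,"claw":100},{"translation":[0.74,-0.62,0],"twist":0,"claw":100},{"translation":[0.74,-0.62,0],"twist":0,"claw":100},{"translation":[0.74,-0.62,0],"twist":0,"claw":100},{"translation":[0.74,-0.62,0],"twist":0,"claw":100},{"translation":[0.74,-0.62,0],"twist":0,"claw":100},{"translation":[0.74,-0.62,0],"twist":0,"claw":100},{"translation":[0.74,-0.62,0],"twist":0,"claw":100},{"translation":[0.74,-0.62,0],"twist":0,"claw":100},{"translation":[0.74,-0.62,0],"twist":0,"claw":100},{"translation":[0.74,-0.62,0],"twist":0,"claw":100}]' 20
python3 -m jog '[{"translation":[0,0,0],"twist":-1,"claw":100},{"translation":[0,0,0],"twist":-1,"claw":100},{"translation":[0,0,0],"twist":-1,"claw":100},{"translation":[0,0,0],"twist":-1,"claw":100},{"translation":[0,0,0],"twist":-1,"claw":100},{"translation":[0,0,0],"twist":-1,"claw":100},{"translation":[0,0,0],"twist":-1,"claw":100},{"translation":[0,0,0],"twist":-1,"claw":100},{"translation":[0,0,0],"twist":-1,"claw":100}]'
python3 - <<'E'
from h import *
st(); to([.5401,-.0463,.15],-.3274)
s=snap("scene","s1",crop=(220,180,400,300),scale=4)
snap("top","t1",crop=(220,150,400,270),scale=4)
E
```

```text
clock: 2.58
tool_pos: [0.5207, -0.0769, 0.2389]
eef_rot: [0.989, 0.149, 0.0, 0.0]
contact_force: [0.3, -0.7, -0.1]
opening: 1.0
clock: 3.33
tool_pos: [0.5199, -0.0787, 0.2388]
eef_rot: [0.812, 0.584, 0.0, 0.0]
contact_force: [0.2, -0.1, 0.2]
opening: 1.002
t 3.33 pos [ 0.5199 -0.0787  0.2388] F [ 0.2 -0.1  0.2] op 1.002
[[0.319, 0.948, 0.0], [0.948, -0.319, -0.0], [-0.0, 0.0, -1.0]] q7 -0.59
units [0.93  0.219 2.221] twist units (tool z down => -): 0.03
```

View pics/s1.png

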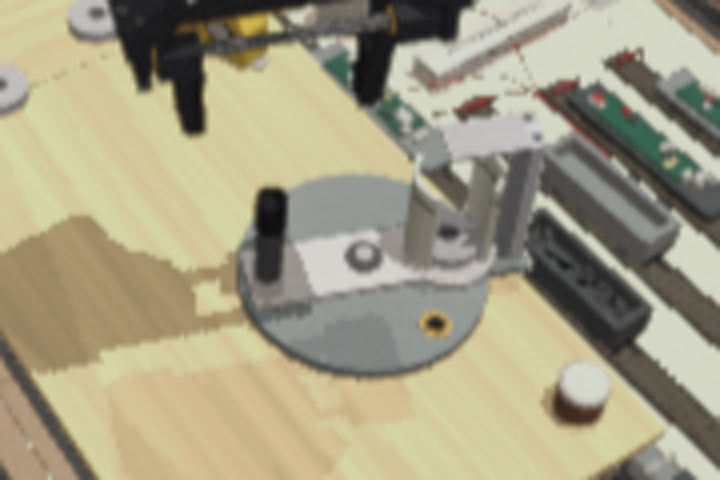

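```bash
python3 -m jog '[{"translation":[0.93,0.22,0],"twist":0,"claw":100},{"translation":[0,0,1],"twist":0,"claw":100},{"translation":[0,0,1],"twist":0,"claw":100},{"translation":[0,0,0.7],"twist":0,"claw":100},{"translation":[0,0,0.45],"twist":0,"claw":100},{"translation":[0,0,0.3],"twist":0,"claw":100},{"translation":[0,0,0],"twist":0,"claw":0},{"translation":[0,0,0],"twist":0,"claw":0},{"translation":[0,0,0],"twist":0,"claw":0},{"translation":[0,0,0],"twist":0,"claw":0},{"translation":[0,0,0],"twist":0,"claw":0},{"translation":[0,0,0],"twist":0,"claw":0},{"translation":[0,0,0],"twist":0,"claw":0},{"translation":[0,0,0],"twist":0,"claw":0}]' 30
python3 - <<'E'
from h import *
st(); s=snap("scene","s2",crop=(220,160,400,280),scale=4)
print(R.from_quat(r.get_state()["eef_rot"]).as_matrix().round(2).tolist())
E
```

```text
clock: 4.6
tool_pos: [0.5403, -0.0464, 0.101]
eef_rot: [0.814, 0.581, 0.0, 0.0]
contact_force: [0.0, 0.3, 0.3]
opening: 0.417
t 4.6 pos [ 0.5403 -0.0464  0.101 ] F [0.  0.3 0.3] op 0.417
[[0.324, 0.946, 0.001], [0.946, -0.324, -0.0], [0.0, 0.001, -1.0]] q7 -0.77
[[0.32, 0.95, 0.0], [0.95, -0.32, -0.0], [0.0, 0.0, -1.0]]
```

View pics/s2.png

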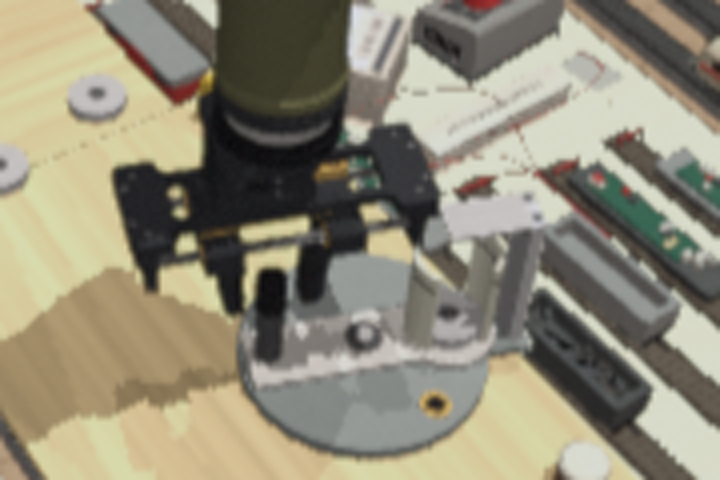

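```bash
python3 -m jog '[{"translation":[0,0,0],"twist":0,"claw":0},{"translation":[0,0,0],"twist":0,"claw":0},{"translation":[0,0,0],"twist":0,"claw":0},{"translation":[0,0,0],"twist":0,"claw":0},{"translation":[0,0,0],"twist":0,"claw":0}]' 40
python3 -m jog '[{"translation":[0,0,-0.1],"twist":0,"claw":0},{"translation":[0,0,-0.1],"twist":0,"claw":0},{"translation":[0,0,-0.1],"twist":0,"claw":0},{"translation":[0,0,0],"twist":0,"claw":0}]'
python3 - <<'E'
from h import *
x=st();M=R.from_quat(x["eef_rot"]).as_matrix()
c=np.array([.6026,-.0676]);v=-.3274
p0=x["tool_pos"][:2]; print(np.hypot(*(p0-c)))
prev=p0; 
# arc from 180 to 300 in 18 steps
for i in range(1,19):
    a=np.radians(180+120*i/18)+v; p=c+.066*np.array([np.cos(a),np.sin(a)])
    d=M.T@np.array([*(p-prev),0])/.04; print(d[:2].round(2).tolist(),end=" "); prev=p
E
```

```text
clock: 5.07
tool_pos: [0.5403, -0.0464, 0.1008]
eef_rot: [0.814, 0.582, 0.0, 0.0]
contact_force: [-0.4, 0.2, 0.1]
opening: 0.237
clock: 5.4
tool_pos: [0.5402, -0.0464, 0.1131]
eef_rot: [0.814, 0.582, 0.0, 0.0]
contact_force: [1.1, -1.1, -7.4]
opening: 0.236
t 5.4 pos [ 0.5402 -0.0464  0.1131] F [ 1.1 -1.1 -7.4] op 0.236
[[0.324, 0.946, 0.0], [0.946, -0.324, 0.0], [0.0, 0.0, -1.0]] q7 -0.76
0.0659095411574148
[-0.19, 0.01] [-0.19, 0.03] [-0.18, 0.06] [-0.18, 0.08] [-0.17, 0.1] [-0.15, 0.11] [-0.14, 0.13] [-0.12, 0.15] [-0.11, 0.16] [-0.09, 0.17] [-0.07, 0.18] [-0.04, 0.19] [-0.02, 0.19] [0.0, 0.19] [0.02, 0.19] [0.04, 0.19] [0.07, 0.18] [0.09, 0.17]
```

```bash
python3 -m jog '[{"translation":[-0.19,0.01,0],"twist":0,"claw":0},{"translation":[-0.19,0.03,0],"twist":0,"claw":0},{"translation":[-0.18,0.06,0],"twist":0,"claw":0},{"translation":[-0.18,0.08,0],"twist":0,"claw":0},{"translation":[-0.17,0.1,0],"twist":0,"claw":0},{"translation":[-0.15,0.11,0],"twist":0,"claw":0},{"translation":[-0.14,0.13,0],"twist":0,"claw":0},{"translation":[-0.12,0.15,0],"twist":0,"claw":0},{"translation":[-0.11,0.16,0],"twist":0,"claw":0},{"translation":[-0.09,0.17,0],"twist":0,"claw":0},{"translation":[-0.07,0.18,0],"twist":0,"claw":0},{"translation":[-0.04,0.19,0],"twist":0,"claw":0},{"translation":[-0.02,0.19,0],"twist":0,"claw":0},{"translation":[0,0.19,0],"twist":0,"claw":0},{"translation":[0.02,0.19,0],"twist":0,"claw":0},{"translation":[0.04,0.19,0],"twist":0,"claw":0},{"translation":[0.07,0.18,0],"twist":0,"claw":0},{"translation":[0.09,0.17,0],"twist":0,"claw":0},{"translation":[0,0,0],"twist":0,"claw":0}]'
python3 - <<'E'
from h import *
x=st();c=np.array([.6026,-.0676]);d=np.array(x["tool_pos"][:2])-c
print(np.hypot(*d),np.degrees(np.arctan2(d[1],d[0]))%360-(300-18.76)); to([.6155,-.1323,.113])
E
```

```text
clock: 6.98
tool_pos: [0.6179, -0.1327, 0.1129]
eef_rot: [0.813, 0.582, 0.001, 0.001]
contact_force: [1.5, -2.3, -6.7]
opening: 0.237
t 6.98 pos [ 0.6179 -0.1327  0.1129] F [ 1.5 -2.3 -6.7] op 0.237
[[0.323, 0.946, 0.003], [0.946, -0.323, -0.001], [0.0, 0.003, -1.0]] q7 -0.57
0.06685794863119034 1.9468699986626916
units [-0.01  -0.059 -0.003]
```

```bash
python3 -m jog '[{"translation":[-0.01,-0.06,0],"twist":0,"claw":0},{"translation":[0,0,0.1],"twist":0,"claw":0},{"translation":[0,0,0.1],"twist":0,"claw":0},{"translation":[0,0,0.1],"twist":0,"claw":0},{"translation":[0,0,0],"twist":0,"claw":0}]'
python3 - <<'E'
from h import *
x=st()
E
```

```text
clock: 7.4
tool_pos: [0.6137, -0.1333, 0.101]
eef_rot: [0.814, 0.581, 0.0, 0.001]
contact_force: [1.8, -5.3, -3.5]
opening: 0.24
t 7.4 pos [ 0.6137 -0.1333  0.101 ] F [ 1.8 -5.3 -3.5] op 0.24
[[0.324, 0.946, 0.001], [0.946, -0.324, -0.002], [-0.001, 0.002, -1.0]] q7 -0.57
```

```bash
python3 -m jog '[{"translation":[0,0,0],"twist":0,"claw":70},{"translation":[0,0,0],"twist":0,"claw":70},{"translation":[0,0,0],"twist":0,"claw":70},{"translation":[0,0,0],"twist":0,"claw":70},{"translation":[0,0,0],"twist":0,"claw":70},{"translation":[0,0,-1],"twist":0,"claw":100},{"translation":[0,0,-1],"twist":0,"claw":100},{"translation":[-1,0,-0.2],"twist":0,"claw":100},{"translation":[-1,0,0],"twist":0,"claw":100},{"translation":[-1,0,0],"twist":0,"claw":100},{"translation":[-1,0,0],"twist":0,"claw":100}]'
python3 - <<'E'
from h import *
x=st()
S=[snap("scene","s3",crop=(220,170,400,290),scale=4),snap("top","t3",crop=(230,150,380,270),scale=4)]
c=np.array([.6026,-.0676]);v=-.3274
for n,s in zip(("scene","top"),S):
  for l in("pin_knob","tube_floor","loaded_1","weight_1","tube_cap"):
    print(n,l,[(np.round(d["location"],1).tolist(),round(d["confidence"],2),at(s,*d["location"],.028)[:2].round(3).tolist()) for d in r.spot_point(l,n)[:5]])
  for h in (.0,.008): print("knob pred",np.round(proj(s,[.6155,-.1323,.111+h]),1))
  for h in (0,.012,.024): print("tube pred",np.round(proj(s,[.5913,-.0107,.048+h]),1))
E
```

```text
clock: 8.32
tool_pos: [0.5609, -0.2847, 0.1894]
eef_rot: [0.813, 0.582, 0.0, 0.0]
contact_force: [0.4, -1.2, -0.6]
opening: 0.999
t 8.32 pos [ 0.5609 -0.2847  0.1894] F [ 0.4 -1.2 -0.6] op 0.999
[[0.323, 0.947, 0.001], [0.947, -0.323, -0.0], [0.0, 0.001, -1.0]] q7 -0.28
scene pin_knob []
scene tube_floor [([231.8, 295.5], 0.68, [0.601, 0.0])]
scene loaded_1 [([175.3, 192.9], 0.71, [0.455, 0.372]), ([232.2, 298.6], 0.4, [0.608, -0.006])]
scene weight_1 [([365.5, 327.9], 0.72, [0.447, -0.352]), ([333.8, 369.9], 0.72, [0.573, -0.344]), ([187.8, 240.9], 0.68, [0.558, 0.24]), ([205.1, 221.5], 0.58, [0.472, 0.203])]
scene tube_cap []
knob pred [241.9 331.8]
knob pred [239.8 332.1]
tube pred [231. 295.]
tube pred [228.1 295.3]
tube pred [225.2 295.5]
top pin_knob [([201.1, 325.7], 0.53, [0.654, -0.129])]
top tube_floor [([204.8, 277.6], 0.86, [0.61, -0.001])]
top loaded_1 [([208.3, 279.6], 0.56, [0.601, -0.009])]
top weight_1 [([196.5, 190.5], 0.63, [0.577, 0.244]), ([290.5, 393.3], 0.48, [0.442, -0.35]), ([231.6, 190.4], 0.47, [0.474, 0.211])]
top tube_cap [([226.6, 137.5], 0.89, [0.453, 0.357])]
knob pred [199.7 326.6]
knob pred [198.3 326.8]
tube pred [208.4 279.4]
tube pred [206.4 279.4]
tube pred [204.5 279.4]
```

View pics/s3.png

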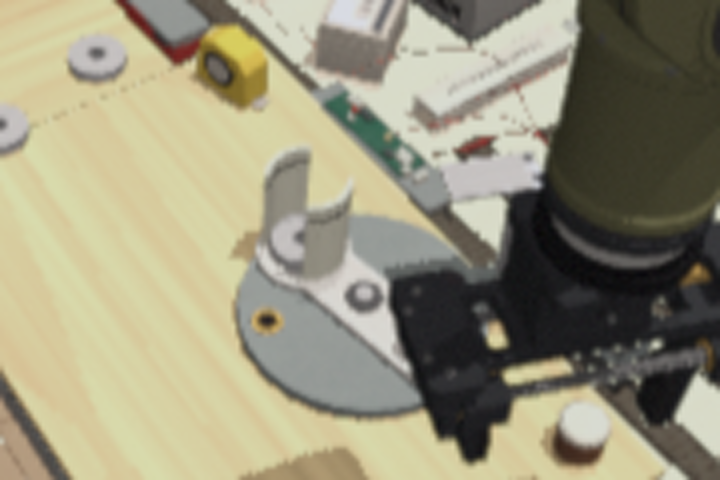

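View pics/t3.png

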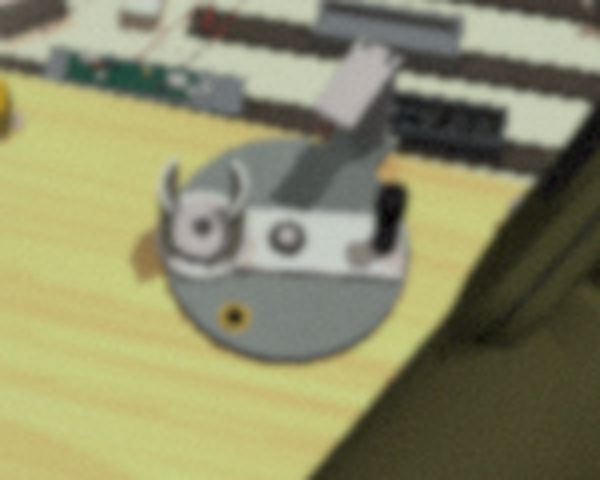

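```bash
python3 -m jog '[{"translation":[-0.7,0.32,0],"twist":0,"claw":85},{"translation":[-0.67,0.31,0],"twist":0,"claw":85},{"translation":[0,0,0.3],"twist":1,"claw":85},{"translation":[0,0,0.3],"twist":1,"claw":85},{"translation":[0,0,0.3],"twist":1,"claw":85},{"translation":[0,0,0.3],"twist":1,"claw":85},{"translation":[0,0,0.3],"twist":1,"claw":85},{"translation":[0,0,0.3],"twist":1,"claw":85},{"translation":[0,0,0.3],"twist":1,"claw":85},{"translation":[0,0,0.3],"twist":1,"claw":85},{"translation":[0,0,0.3],"twist":1,"claw":85},{"translation":[0,0,0.3],"twist":1,"claw":85}]'
python3 - <<'E'
from h import *
st()
S={n:snap(n) for n in("scene","top")}
for n,s in S.items():
  if n=="scene":
    cv2.imwrite("pics/s4.png",cv2.resize(s["img"][260:400,270:450,::-1],None,fx=4,fy=4,interpolation=cv2.INTER_CUBIC))
  for l in("weight_1",):
    print(n,l,[(np.round(d["location"],1).tolist(),round(d["confidence"],2),at(s,*d["location"],.028)[:2].round(3).tolist()) for d in r.spot_point(l,n)[:5]])
  print(np.round(proj(s,[.567,-.345,.04]),1))
to([.567,-.345,.031],np.radians(101))
E
```

```text
clock: 9.92
tool_pos: [0.5679, -0.343, 0.0682]
eef_rot: [0.996, 0.095, 0.0, 0.0]
contact_force: [-0.6, 0.3, 0.1]
opening: 0.85
t 9.92 pos [ 0.5679 -0.343   0.0682] F [-0.6  0.3  0.1] op 0.85
[[0.982, 0.189, 0.0], [0.189, -0.982, -0.0], [0.0, 0.0, -1.0]] q7 -1.03
scene weight_1 [([335.8, 368.2], 0.92, [0.566, -0.346]), ([364.7, 326.8], 0.73, [0.446, -0.349]), ([186.6, 241.4], 0.73, [0.562, 0.244]), ([204.5, 220.3], 0.51, [0.47, 0.207])]
[332.9 369.1]
top weight_1 [([290.9, 390.5], 0.63, [0.439, -0.343]), ([249.4, 397.6], 0.58, [0.558, -0.344]), ([233.5, 189.5], 0.58, [0.468, 0.211])]
[244.6 399.2]
units [-0.028  0.042  0.946] twist units (tool z down => -): 0.06
```

View pics/s4.png

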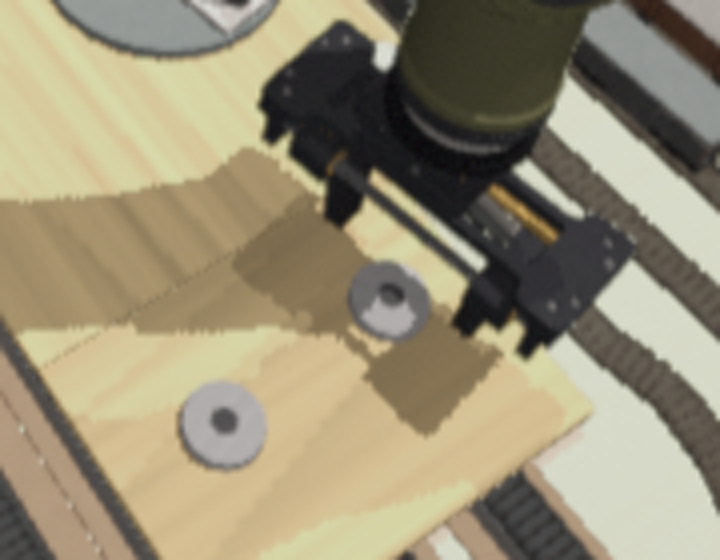

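```bash
python3 -m jog '[{"translation":[-0.03,0.04,0.5],"twist":0,"claw":85},{"translation":[0,0,0.42],"twist":0,"claw":85},{"translation":[0,0,0],"twist":0,"claw":30},{"translation":[0,0,0],"twist":0,"claw":30},{"translation":[0,0,0],"twist":0,"claw":30},{"translation":[0,0,0],"twist":0,"claw":30},{"translation":[0,0,0],"twist":0,"claw":30},{"translation":[0,0,0],"twist":0,"claw":30},{"translation":[0,0,0],"twist":0,"claw":30},{"translation":[0,0,0],"twist":0,"claw":75},{"translation":[0,0,0],"twist":0,"claw":75},{"translation":[0,0,0],"twist":0,"claw":75},{"translation":[0,0,0],"twist":0,"claw":75}]' 10
python3 -m jog '[{"translation":[0,0,0],"twist":-1,"claw":75},{"translation":[0,0,0],"twist":-1,"claw":75},{"translation":[0,0,0],"twist":-1,"claw":75},{"translation":[0,0,0],"twist":-1,"claw":75},{"translation":[0,0,0],"twist":-1,"claw":75},{"translation":[0,0,0],"twist":-1,"claw":75},{"translation":[0,0,0],"twist":-1,"claw":75},{"translation":[0,0,0],"twist":-1,"claw":75},{"translation":[0,0,0],"twist":-1,"claw":75},{"translation":[0,0,0],"twist":-1,"claw":75},{"translation":[0,0,0],"twist":-1,"claw":75},{"translation":[0,0,0],"twist":-1,"claw":75},{"translation":[0,0,0],"twist":-1,"claw":75},{"translation":[0,0,0],"twist":-1,"claw":75},{"translation":[0,0,0],"twist":-1,"claw":75}]' 
python3 -m jog '[{"translation":[0,0,0],"twist":0,"claw":30},{"translation":[0,0,0],"twist":0,"claw":30},{"translation":[0,0,0],"twist":0,"claw":30},{"translation":[0,0,0],"twist":0,"claw":30},{"translation":[0,0,0],"twist":0,"claw":30},{"translation":[0,0,0],"twist":0,"claw":30}]' 35
python3 - <<'E'
from h import *
st();to([.5913,-.0107,.2],np.radians(11.2))
E
```

```text
clock: 11.2
tool_pos: [0.5664, -0.3454, 0.0317]
eef_rot: [0.995, 0.097, -0.0, 0.0]
contact_force: [-0.5, 0.2, -0.2]
opening: 0.75
clock: 12.45
tool_pos: [0.5663, -0.3456, 0.0317]
eef_rot: [0.633, 0.774, -0.0, -0.0]
contact_force: [0.4, -0.7, -0.0]
opening: 0.748
clock: 12.95
tool_pos: [0.5665, -0.3453, 0.0318]
eef_rot: [0.635, 0.772, -0.0, -0.0]
contact_force: [0.1, 0.3, -0.9]
opening: 0.507
t 12.95 pos [ 0.5665 -0.3453  0.0318] F [ 0.1  0.3 -0.9] op 0.507
[[-0.192, 0.981, -0.0], [0.981, 0.192, -0.0], [-0.0, -0.0, -1.0]] q7 0.12
units [ 8.088  2.215 -4.206] twist units (tool z down => -): -0.02
```

```bash
python3 -m jog '[{"translation":[0,0,-1],"twist":0,"claw":30},{"translation":[0,0,-1],"twist":0,"claw":30},{"translation":[0,0,-1],"twist":0,"claw":30},{"translation":[0.3,0,-0.9],"twist":0,"claw":30},{"translation":[0.9,0.27,-0.3],"twist":0,"claw":30},{"translation":[0.95,0.27,0],"twist":0,"claw":30},{"translation":[0.95,0.27,0],"twist":0,"claw":30},{"translation":[0.95,0.27,0],"twist":0,"claw":30},{"translation":[0.95,0.27,0],"twist":0,"claw":30},{"translation":[0.95,0.27,0],"twist":0,"claw":30},{"translation":[0.95,0.27,0],"twist":0,"claw":30},{"translation":[0.8,0.25,0],"twist":0,"claw":30},{"translation":[0.38,0.07,0],"twist":0,"claw":30},{"translation":[0,0,0],"twist":0,"claw":30}]'
python3 - <<'E'
from h import *
st();to([.5913,-.0107,.15],np.radians(11.2))
s=snap("scene","s5",crop=(220,150,400,270),scale=4)
s=snap("top"); 
for n in ("top","scene"):
  for l in("tube_floor",): print([(d["location"],d["confidence"]) for d in r.spot_point(l,n)])
E
```

```text
clock: 14.12
tool_pos: [0.5909, -0.0042, 0.2006]
eef_rot: [0.632, 0.775, 0.002, -0.001]
contact_force: [0.2, 1.0, -0.2]
opening: 0.506
t 14.12 pos [ 0.5909 -0.0042  0.2006] F [ 0.2  1.  -0.2] op 0.506
[[-0.201, 0.98, 0.001], [0.98, 0.201, 0.004], [0.004, 0.002, -1.0]] q7 -0.34
units [-0.166 -0.025  1.263] twist units (tool z down => -): 0.07
[]
[([231.6, 294.6], 0.64)]
```

View pics/s5.png

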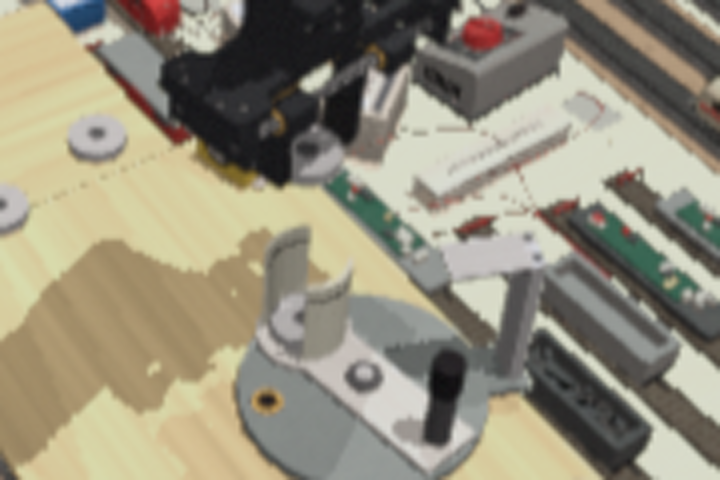

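Run:
```python
from h import *
s=snap("scene"); t=snap("top")
c=np.array([.5913,-.0107]);a=np.radians(101.24);X=np.array([np.cos(a),np.sin(a)]);Y=np.array([-X[1],X[0]])
im=cv2.resize(s["img"][170:260,260:380,::-1],None,fx=6,fy=6,interpolation=cv2.INTER_CUBIC)
for rr,col in((.029,(0,0,255)),(.0255,(0,255,0))):
  for sg in(1,-1):
    for z in (.12,):
      h=np.arcsin(.0175/rr)
      pts=[]
      for th in np.linspace(-(np.pi/2-h),np.pi/2-h,20):
        p=c+sg*X*rr*np.cos(th)+Y*rr*np.sin(th); ro,co=proj(s,[*p,z]); pts.append([(co-260)*6+3,(ro-170)*6+3])
      cv2.polylines(im,[np.int32(pts)],False,col,1)
pts=[]
for th in np.linspace(0,2*np.pi,40):
  p=c+.023*np.array([np.cos(th),np.sin(th)]); ro,co=proj(s,[*p,.06]); pts.append([(co-260)*6+3,(ro-170)*6+3])
cv2.polylines(im,[np.int32(pts)],True,(255,0,0),1)
cv2.imwrite("pics/s6.png",im)
```

```text
(no output)
```

View pics/s6.png

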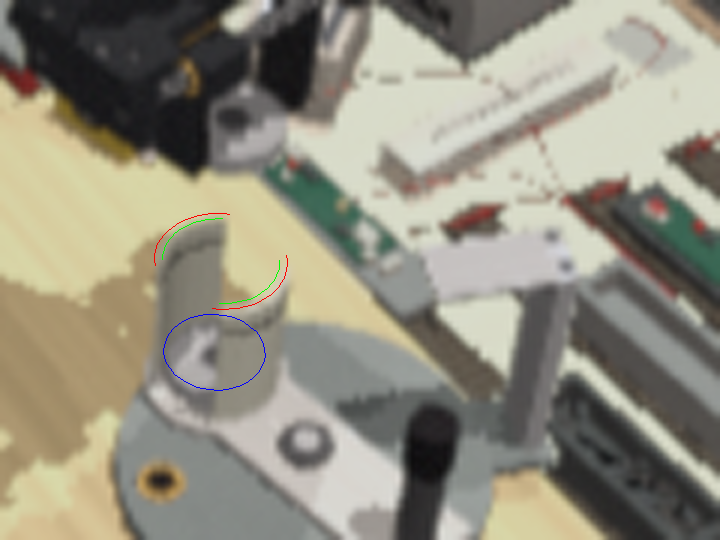

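Run:
```python
from h import *
st();to([.5898,-.0127,.118],np.radians(11.2))
```

```text
t 14.42 pos [ 0.5909 -0.0136  0.1996] F [-0.7  0.5 -1.5] op 0.506
[[-0.19, 0.982, -0.0], [0.982, 0.19, -0.001], [-0.001, -0.001, -1.0]] q7 -0.33
units [ 0.029 -0.021  2.041] twist units (tool z down => -): -0.04
```

```bash
python3 -m jog '[{"translation":[0.03,-0.02,0.8],"twist":0,"claw":30},{"translation":[0,0,0.7],"twist":0,"claw":30},{"translation":[0,0,0.2],"twist":0,"claw":30},{"translation":[0,0,0.15],"twist":0,"claw":30},{"translation":[0,0,0.1],"twist":0,"claw":30},{"translation":[0,0,0.1],"twist":0,"claw":30},{"translation":[0,0,0.1],"twist":0,"claw":30},{"translation":[0,0,0],"twist":0,"claw":30}]'
python3 - <<'E'
from h import *
st();to([.5898,-.0127,.067])
E
```

```text
clock: 15.08
tool_pos: [0.5907, -0.011, 0.1142]
eef_rot: [0.636, 0.772, 0.0, 0.001]
contact_force: [1.7, -1.8, -1.0]
opening: 0.506
t 15.08 pos [ 0.5907 -0.011   0.1142] F [ 1.7 -1.8 -1. ] op 0.506
[[-0.192, 0.981, 0.001], [0.981, 0.192, -0.001], [-0.001, 0.001, -1.0]] q7 -0.42
units [-0.036 -0.031  1.18 ]
```

```bash
python3 -m jog '[{"translation":[0,0,0.3],"twist":0,"claw":30},{"translation":[0,0,0.3],"twist":0,"claw":30},{"translation":[0,0,0.3],"twist":0,"claw":30},{"translation":[0,0,0.2],"twist":0,"claw":30},{"translation":[0,0,0.1],"twist":0,"claw":30},{"translation":[0,0,0],"twist":0,"claw":30}]'
python3 - <<'E'
from h import *
st()
E
```

```text
clock: 15.58
tool_pos: [0.5892, -0.011, 0.0644]
eef_rot: [0.635, 0.772, -0.001, -0.0]
contact_force: [1.8, -4.5, -4.1]
opening: 0.505
t 15.58 pos [ 0.5892 -0.011   0.0644] F [ 1.8 -4.5 -4.1] op 0.505
[[-0.193, 0.981, -0.002], [0.981, 0.193, -0.001], [-0.001, -0.003, -1.0]] q7 -0.47
```

```bash
python3 -m jog '[{"translation":[0,0,0],"twist":0,"claw":75},{"translation":[0,0,0],"twist":0,"claw":75},{"translation":[0,0,0],"twist":0,"claw":75},{"translation":[0,0,0],"twist":0,"claw":75},{"translation":[0,0,-0.5],"twist":0,"claw":75},{"translation":[0,0,-1],"twist":0,"claw":75},{"translation":[0,0,-1],"twist":0,"claw":80},{"translation":[0,0,-1],"twist":0,"claw":80},{"translation":[0,0,0],"twist":0,"claw":80}]'
python3 - <<'E'
from h import *
st()
S=[snap("scene"),snap("top")]
for n,s in zip(("scene","top"),S):
  for l in("weight_1","tube_cap"):
    print(n,l,[(np.round(d["location"],1).tolist(),round(d["confidence"],2),at(s,*d["location"],.028)[:2].round(3).tolist()) for d in r.spot_point(l,n)[:5]])
to([.442,-.347,.18],np.radians(101))
E
```

```text
clock: 16.33
tool_pos: [0.5944, -0.0079, 0.2139]
eef_rot: [0.635, 0.772, 0.006, 0.005]
contact_force: [0.9, 1.1, 0.2]
opening: 0.799
t 16.33 pos [ 0.5944 -0.0079  0.2139] F [0.9 1.1 0.2] op 0.799
[[-0.193, 0.981, 0.014], [0.981, 0.193, 0.003], [0.0, 0.014, -1.0]] q7 -0.33
scene weight_1 [([364.5, 325.3], 0.65, [0.444, -0.347]), ([229.0, 297.0], 0.58, [0.611, 0.007]), ([185.5, 238.5], 0.55, [0.557, 0.253]), ([203.8, 219.6], 0.54, [0.47, 0.211])]
scene tube_cap [([176.6, 192.2], 0.61, [0.451, 0.367])]
top weight_1 [([198.6, 190.1], 0.76, [0.57, 0.243]), ([232.3, 191.4], 0.71, [0.473, 0.207]), ([290.2, 393.9], 0.53, [0.443, -0.351])]
top tube_cap [([224.1, 137.9], 0.55, [0.461, 0.358]), ([233.4, 193.2], 0.52, [0.471, 0.202])]
units [-7.55  -5.226  0.623] twist units (tool z down => -): -14.98
```

```bash
python3 -m jog '[{"translation":[-0.82,-0.56,0],"twist":0,"claw":80},{"translation":[-0.82,-0.56,0],"twist":0,"claw":80},{"translation":[-0.82,-0.56,0],"twist":0,"claw":80},{"translation":[-0.82,-0.56,0],"twist":0,"claw":80},{"translation":[-0.82,-0.56,0],"twist":0,"claw":80},{"translation":[-0.82,-0.56,0],"twist":0,"claw":80},{"translation":[-0.82,-0.56,0],"twist":0,"claw":80},{"translation":[-0.82,-0.56,0],"twist":0,"claw":80},{"translation":[-0.82,-0.56,0],"twist":0,"claw":80},{"translation":[-0.2,-0.15,0],"twist":0,"claw":80}]' 
python3 -m jog '[{"translation":[0,0,0.2],"twist":1,"claw":80},{"translation":[0,0,0.2],"twist":1,"claw":80},{"translation":[0,0,0.2],"twist":1,"claw":80},{"translation":[0,0,0.2],"twist":1,"claw":80},{"translation":[0,0,0.2],"twist":1,"claw":80},{"translation":[0,0,0.2],"twist":1,"claw":80},{"translation":[0,0,0.2],"twist":1,"claw":80},{"translation":[0,0,0.2],"twist":1,"claw":80},{"translation":[0,0,0.2],"twist":1,"claw":80},{"translation":[0,0,0.2],"twist":1,"claw":80},{"translation":[0,0,0.2],"twist":1,"claw":80},{"translation":[0,0,0.2],"twist":1,"claw":80},{"translation":[0,0,0.2],"twist":1,"claw":80},{"translation":[0,0,0.2],"twist":1,"claw":80},{"translation":[0,0,0.2],"twist":1,"claw":80}]'
python3 - <<'E'
from h import *
st();to([.4428,-.349,.0315],np.radians(101.2))
s=snap("scene");print([(d["confidence"],at(s,*d["location"],.028)[:2].round(3).tolist()) for d in r.spot_point("weight_1","scene")])
E
```

```text
clock: 17.47
tool_pos: [0.4394, -0.3551, 0.2037]
eef_rot: [0.639, 0.769, -0.003, -0.001]
contact_force: [-0.5, -0.3, -0.9]
opening: 0.797
clock: 18.72
tool_pos: [0.4444, -0.3467, 0.0844]
eef_rot: [0.996, 0.095, -0.001, -0.001]
contact_force: [0.6, -0.4, 0.0]
opening: 0.8
t 18.72 pos [ 0.4444 -0.3467  0.0844] F [ 0.6 -0.4  0. ] op 0.8
[[0.982, 0.189, -0.002], [0.189, -0.982, 0.001], [-0.002, -0.002, -1.0]] q7 -0.97
units [-0.048  0.051  1.322] twist units (tool z down => -): -0.06
[(0.71, [0.557, 0.246]), (0.62, [0.467, 0.207]), (0.57, [0.446, -0.348]), (0.5, [0.608, 0.004])]
```

Same grip, quarter turn, regrip, then lift.

```bash
python3 -m jog '[{"translation":[-0.04,0.05,0.6],"twist":0,"claw":80},{"translation":[0,0,0.5],"twist":0,"claw":80},{"translation":[0,0,0.22],"twist":0,"claw":80},{"translation":[0,0,0],"twist":0,"claw":30},{"translation":[0,0,0],"twist":0,"claw":30},{"translation":[0,0,0],"twist":0,"claw":30},{"translation":[0,0,0],"twist":0,"claw":30},{"translation":[0,0,0],"twist":0,"claw":30},{"translation":[0,0,0],"twist":0,"claw":30},{"translation":[0,0,0],"twist":0,"claw":30},{"translation":[0,0,0],"twist":0,"claw":75},{"translation":[0,0,0],"twist":0,"claw":75},{"translation":[0,0,0],"twist":0,"claw":75},{"translation":[0,0,0],"twist":0,"claw":75}]' 10
python3 -m jog '[{"translation":[0,0,0],"twist":-1,"claw":75},{"translation":[0,0,0],"twist":-1,"claw":75},{"translation":[0,0,0],"twist":-1,"claw":75},{"translation":[0,0,0],"twist":-1,"claw":75},{"translation":[0,0,0],"twist":-1,"claw":75},{"translation":[0,0,0],"twist":-1,"claw":75},{"translation":[0,0,0],"twist":-1,"claw":75},{"translation":[0,0,0],"twist":-1,"claw":75},{"translation":[0,0,0],"twist":-1,"claw":75},{"translation":[0,0,0],"twist":-1,"claw":75},{"translation":[0,0,0],"twist":-1,"claw":75},{"translation":[0,0,0],"twist":-1,"claw":75},{"translation":[0,0,0],"twist":-1,"claw":75},{"translation":[0,0,0],"twist":-1,"claw":75},{"translation":[0,0,0],"twist":-1,"claw":75}]' 
python3 -m jog '[{"translation":[0,0,0],"twist":0,"claw":30},{"translation":[0,0,0],"twist":0,"claw":30},{"translation":[0,0,0],"twist":0,"claw":30},{"translation":[0,0,0],"twist":0,"claw":30},{"translation":[0,0,0],"twist":0,"claw":30},{"translation":[0,0,0],"twist":0,"claw":30},{"translation":[0,0,-1],"twist":0,"claw":30},{"translation":[0,0,-1],"twist":0,"claw":30},{"translation":[0,0,-1],"twist":0,"claw":30},{"translation":[0,0,-1],"twist":0,"claw":30},{"translation":[0,0,-0.3],"twist":0,"claw":30}]' 35
python3 - <<'E'
from h import *
st();to([.5898,-.0127,.2],np.radians(11.2))
E
```

```text
clock: 19.98
tool_pos: [0.4434, -0.3499, 0.033]
eef_rot: [0.995, 0.097, -0.0, -0.0]
contact_force: [0.7, 0.1, -0.6]
opening: 0.749
clock: 21.23
tool_pos: [0.4433, -0.3501, 0.0329]
eef_rot: [0.633, 0.774, -0.0, -0.0]
contact_force: [0.1, -0.0, -0.4]
opening: 0.752
clock: 22.15
tool_pos: [0.4464, -0.3506, 0.2107]
eef_rot: [0.635, 0.772, 0.001, 0.004]
contact_force: [0.4, 0.4, -0.8]
opening: 0.505
t 22.15 pos [ 0.4464 -0.3506  0.2107] F [ 0.4  0.4 -0.8] op 0.505
[[-0.192, 0.981, 0.008], [0.981, 0.192, -0.004], [-0.006, 0.007, -1.0]] q7 0.24
units [7.602 5.143 0.261] twist units (tool z down => -): -0.02
```

```bash
python3 -m jog '[{"translation":[0.8,0.54,0],"twist":0,"claw":30},{"translation":[0.8,0.54,0],"twist":0,"claw":30},{"translation":[0.8,0.54,0],"twist":0,"claw":30},{"translation":[0.8,0.54,0],"twist":0,"claw":30},{"translation":[0.8,0.54,0],"twist":0,"claw":30},{"translation":[0.8,0.54,0],"twist":0,"claw":30},{"translation":[0.8,0.54,0],"twist":0,"claw":30},{"translation":[0.8,0.54,0],"twist":0,"claw":30},{"translation":[0.8,0.54,0.1],"twist":0,"claw":30},{"translation":[0.4,0.28,0.1],"twist":0,"claw":30},{"translation":[0,0,0],"twist":0,"claw":30},{"translation":[0,0,0],"twist":0,"claw":30},{"translation":[0,0,0],"twist":0,"claw":30}]'
python3 - <<'E'
from h import *
st();to([.5898,-.0127,.115],np.radians(11.2))
E
```

```text
clock: 23.23
tool_pos: [0.5859, -0.0137, 0.1964]
eef_rot: [0.636, 0.772, -0.001, -0.0]
contact_force: [0.4, -0.8, -0.6]
opening: 0.508
t 23.23 pos [ 0.5859 -0.0137  0.1964] F [ 0.4 -0.8 -0.6] op 0.508
[[-0.192, 0.981, -0.002], [0.981, 0.192, -0.002], [-0.002, -0.002, -1.0]] q7 -0.36
units [0.008 0.106 2.034] twist units (tool z down => -): -0.03
```

```bash
python3 -m jog '[{"translation":[0,0.1,0.5],"twist":0,"claw":30},{"translation":[0,0,0.7],"twist":0,"claw":30},{"translation":[0,0,0.3],"twist":0,"claw":30},{"translation":[0,0,0.15],"twist":0,"claw":30},{"translation":[0,0,0.1],"twist":0,"claw":30},{"translation":[0,0,0.1],"twist":0,"claw":30},{"translation":[0,0,0.1],"twist":0,"claw":30},{"translation":[0,0,0.1],"twist":0,"claw":30},{"translation":[0,0,0],"twist":0,"claw":30}]'
python3 - <<'E'
from h import *
st();to([.5898,-.0127,.078])
E
```

```text
clock: 23.98
tool_pos: [0.5905, -0.0114, 0.1149]
eef_rot: [0.635, 0.772, -0.0, 0.0]
contact_force: [0.2, 0.1, -1.5]
opening: 0.511
t 23.98 pos [ 0.5905 -0.0114  0.1149] F [ 0.2  0.1 -1.5] op 0.511
[[-0.193, 0.981, -0.0], [0.981, 0.193, -0.0], [-0.0, -0.0, -1.0]] q7 -0.44
units [-0.029 -0.024  0.923]
```

```bash
python3 -m jog '[{"translation":[-0.03,-0.02,0.3],"twist":0,"claw":30},{"translation":[0,0,0.3],"twist":0,"claw":30},{"translation":[0,0,0.2],"twist":0,"claw":30},{"translation":[0,0,0.1],"twist":0,"claw":30},{"translation":[0,0,0],"twist":0,"claw":30}]' 
python3 -m jog '[{"translation":[0,0,0],"twist":0,"claw":75},{"translation":[0,0,0],"twist":0,"claw":75},{"translation":[0,0,0],"twist":0,"claw":75},{"translation":[0,0,0],"twist":0,"claw":75},{"translation":[0,0,-0.5],"twist":0,"claw":75},{"translation":[0,0,-1],"twist":0,"claw":75},{"translation":[0,0,-1],"twist":0,"claw":80},{"translation":[0,0,-0.5],"twist":0,"claw":80},{"translation":[0,0,0],"twist":0,"claw":80},{"translation":[0,0,0],"twist":0,"claw":80}]'
python3 - <<'E'
from h import *
st()
S=[snap("scene","s7",crop=(220,150,400,270),scale=4),snap("top")]
for n,s in zip(("scene","top"),S):
  for l in("weight_1","tube_cap"):
    print(n,l,[(np.round(d["location"],1).tolist(),round(d["confidence"],2),at(s,*d["location"],.028)[:2].round(3).tolist()) for d in r.spot_point(l,n)[:5]])
to([.570,.244,.18],np.radians(101.2))
to([.471,.209,.18],np.radians(101.2))
E
```

```text
clock: 24.4
tool_pos: [0.5894, -0.0126, 0.0778]
eef_rot: [0.635, 0.772, -0.001, -0.001]
contact_force: [0.9, 0.3, -0.8]
opening: 0.507
clock: 25.23
tool_pos: [0.5907, -0.0126, 0.2004]
eef_rot: [0.635, 0.772, 0.001, 0.001]
contact_force: [0.3, -1.1, -1.0]
opening: 0.797
t 25.23 pos [ 0.5907 -0.0126  0.2004] F [ 0.3 -1.1 -1. ] op 0.797
[[-0.193, 0.981, 0.003], [0.981, 0.193, -0.0], [-0.001, 0.003, -1.0]] q7 -0.36
scene weight_1 [([224.1, 296.8], 0.65, [0.621, 0.022]), ([188.1, 242.6], 0.51, [0.562, 0.236]), ([229.7, 294.5], 0.49, [0.603, 0.008]), ([205.8, 218.0], 0.45, [0.462, 0.206])]
scene tube_cap [([166.2, 189.3], 0.44, [0.464, 0.42]), ([231.7, 297.3], 0.2, [0.606, -0.002])]
top weight_1 [([196.7, 189.4], 0.65, [0.576, 0.247]), ([231.8, 192.4], 0.54, [0.475, 0.205])]
top tube_cap [([218.8, 119.3], 0.8, [0.464, 0.414])]
units [6.389 0.767 0.445] twist units (tool z down => -): 14.99
units [ 6.009 -1.831  0.451] twist units (tool z down => -): 14.99
```

View pics/s7.png

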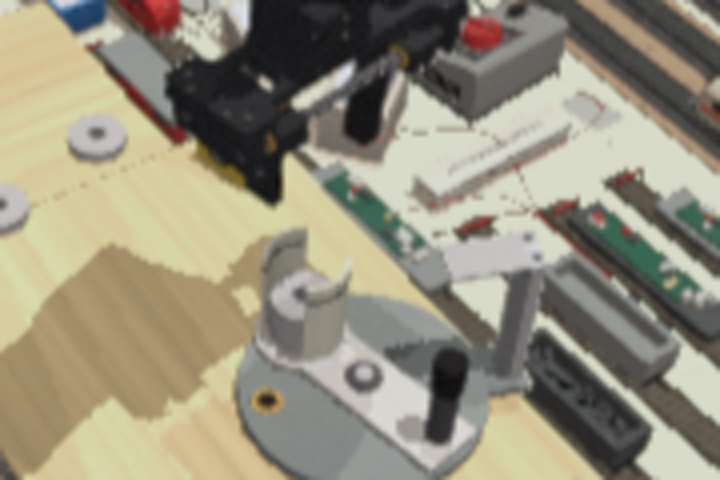

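```bash
python3 -m jog '[{"translation":[0.9,0.1,0],"twist":0,"claw":80},{"translation":[0.9,0.1,0],"twist":0,"claw":80},{"translation":[0.9,0.1,0],"twist":0,"claw":80},{"translation":[0.9,0.1,0],"twist":0,"claw":80},{"translation":[0.9,0.1,0],"twist":0,"claw":80},{"translation":[0.9,0.1,0],"twist":0,"claw":80},{"translation":[0.9,0.1,0],"twist":0,"claw":80},{"translation":[0.08,0,0],"twist":0,"claw":80}]' 
python3 -m jog '[{"translation":[0,0,0.2],"twist":-1,"claw":80},{"translation":[0,0,0.2],"twist":-1,"claw":80},{"translation":[0,0,0.2],"twist":-1,"claw":80},{"translation":[0,0,0.2],"twist":-1,"claw":80},{"translation":[0,0,0.2],"twist":-1,"claw":80},{"translation":[0,0,0.2],"twist":-1,"claw":80},{"translation":[0,0,0.2],"twist":-1,"claw":80},{"translation":[0,0,0.2],"twist":-1,"claw":80},{"translation":[0,0,0.2],"twist":-1,"claw":80},{"translation":[0,0,0.2],"twist":-1,"claw":80},{"translation":[0,0,0.2],"twist":-1,"claw":80},{"translation":[0,0,0.2],"twist":-1,"claw":80},{"translation":[0,0,0.2],"twist":-1,"claw":80},{"translation":[0,0,0.2],"twist":-1,"claw":80},{"translation":[0,0,0.2],"twist":-1,"claw":80}]'
python3 - <<'E'
from h import *
st();to([.567,.243,.0315],np.radians(101.2))
for n in("scene","top"):
  s=snap(n);print([(d["confidence"],at(s,*d["location"],.028)[:2].round(3).tolist()) for d in r.spot_point("weight_1",n)])
E
```

```text
clock: 26.2
tool_pos: [0.5653, 0.2534, 0.1991]
eef_rot: [0.631, 0.776, 0.003, -0.003]
contact_force: [-0.3, 0.6, 0.8]
opening: 0.803
clock: 27.45
tool_pos: [0.568, 0.2428, 0.0778]
eef_rot: [-0.099, 0.995, -0.0, -0.001]
contact_force: [0.4, -0.9, -0.1]
opening: 0.8
t 27.45 pos [0.568  0.2428 0.0778] F [ 0.4 -0.9 -0.1] op 0.8
[[-0.98, -0.198, -0.001], [-0.198, 0.98, -0.001], [0.001, -0.0, -1.0]] q7 0.47
units [0.021 0.009 1.158] twist units (tool z down => -): 0.04
[(0.5, [0.468, 0.198]), (0.48, [0.613, 0.013])]
[(0.81, [0.465, 0.21]), (0.58, [0.567, 0.246]), (0.45, [0.616, -0.009])]
```

```bash
python3 -m jog '[{"translation":[0,0,0.5],"twist":0,"claw":80},{"translation":[0,0,0.45],"twist":0,"claw":80},{"translation":[0,0,0.2],"twist":0,"claw":80},{"translation":[0,0,0],"twist":0,"claw":30},{"translation":[0,0,0],"twist":0,"claw":30},{"translation":[0,0,0],"twist":0,"claw":30},{"translation":[0,0,0],"twist":0,"claw":30},{"translation":[0,0,0],"twist":0,"claw":30},{"translation":[0,0,0],"twist":0,"claw":30},{"translation":[0,0,0],"twist":0,"claw":30},{"translation":[0,0,0],"twist":0,"claw":75},{"translation":[0,0,0],"twist":0,"claw":75},{"translation":[0,0,0],"twist":0,"claw":75},{"translation":[0,0,0],"twist":0,"claw":75}]' 10
python3 -m jog '[{"translation":[0,0,0],"twist":1,"claw":75},{"translation":[0,0,0],"twist":1,"claw":75},{"translation":[0,0,0],"twist":1,"claw":75},{"translation":[0,0,0],"twist":1,"claw":75},{"translation":[0,0,0],"twist":1,"claw":75},{"translation":[0,0,0],"twist":1,"claw":75},{"translation":[0,0,0],"twist":1,"claw":75},{"translation":[0,0,0],"twist":1,"claw":75},{"translation":[0,0,0],"twist":1,"claw":75},{"translation":[0,0,0],"twist":1,"claw":75},{"translation":[0,0,0],"twist":1,"claw":75},{"translation":[0,0,0],"twist":1,"claw":75},{"translation":[0,0,0],"twist":1,"claw":75},{"translation":[0,0,0],"twist":1,"claw":75},{"translation":[0,0,0],"twist":1,"claw":75}]' 
python3 -m jog '[{"translation":[0,0,0],"twist":0,"claw":30},{"translation":[0,0,0],"twist":0,"claw":30},{"translation":[0,0,0],"twist":0,"claw":30},{"translation":[0,0,0],"twist":0,"claw":30},{"translation":[0,0,0],"twist":0,"claw":30},{"translation":[0,0,0],"twist":0,"claw":30},{"translation":[0,0,-1],"twist":0,"claw":30},{"translation":[0,0,-1],"twist":0,"claw":30},{"translation":[0,0,-1],"twist":0,"claw":30},{"translation":[0,0,-1],"twist":0,"claw":30},{"translation":[0,0,-0.3],"twist":0,"claw":30}]' 35
python3 - <<'E'
from h import *
st();to([.5898,-.0127,.2],np.radians(11.2))
E
```

```text
clock: 28.82
tool_pos: [0.5681, 0.243, 0.0328]
eef_rot: [-0.097, 0.995, -0.0, -0.0]
contact_force: [0.2, -0.5, -0.1]
opening: 0.743
clock: 30.07
tool_pos: [0.5681, 0.2432, 0.0329]
eef_rot: [0.637, 0.771, -0.0, -0.0]
contact_force: [0.3, 0.6, 0.7]
opening: 0.752
clock: 30.98
tool_pos: [0.5704, 0.2452, 0.2111]
eef_rot: [0.635, 0.772, 0.004, 0.001]
contact_force: [0.6, 0.9, -0.4]
opening: 0.506
t 30.98 pos [0.5704 0.2452 0.2111] F [ 0.6  0.9 -0.4] op 0.506
[[-0.193, 0.981, 0.007], [0.981, 0.193, 0.005], [0.003, 0.008, -1.0]] q7 -0.75
units [-6.421 -0.77   0.249] twist units (tool z down => -): -0.01
```

```bash
python3 -m jog '[{"translation":[-0.9,-0.1,0],"twist":0,"claw":30},{"translation":[-0.9,-0.1,0],"twist":0,"claw":30},{"translation":[-0.9,-0.1,0],"twist":0,"claw":30},{"translation":[-0.9,-0.1,0],"twist":0,"claw":30},{"translation":[-0.9,-0.1,0],"twist":0,"claw":30},{"translation":[-0.9,-0.1,0],"twist":0,"claw":30},{"translation":[-0.7,-0.08,0.2],"twist":0,"claw":30},{"translation":[-0.3,-0.03,0.2],"twist":0,"claw":30},{"translation":[0,0,0],"twist":0,"claw":30},{"translation":[0,0,0],"twist":0,"claw":30},{"translation":[0,0,0],"twist":0,"claw":30}]'
python3 - <<'E'
from h import *
st();to([.5898,-.0127,.115],np.radians(11.2))
E
```

```text
clock: 31.9
tool_pos: [0.5896, -0.0102, 0.1893]
eef_rot: [0.634, 0.773, 0.001, -0.001]
contact_force: [0.5, 1.0, -1.3]
opening: 0.506
t 31.9 pos [ 0.5896 -0.0102  0.1893] F [ 0.5  1.  -1.3] op 0.506
[[-0.197, 0.981, 0.0], [0.98, 0.197, 0.003], [0.003, 0.001, -1.0]] q7 -0.39
units [-0.068 -0.01   1.856] twist units (tool z down => -): 0.02
```

```bash
python3 -m jog '[{"translation":[-0.03,-0.01,0.5],"twist":0,"claw":30},{"translation":[0,0,0.6],"twist":0,"claw":30},{"translation":[0,0,0.3],"twist":0,"claw":30},{"translation":[0,0,0.15],"twist":0,"claw":30},{"translation":[0,0,0.1],"twist":0,"claw":30},{"translation":[0,0,0.1],"twist":0,"claw":30},{"translation":[0,0,0.1],"twist":0,"claw":30},{"translation":[0,0,0],"twist":0,"claw":30}]'
python3 - <<'E'
from h import *
st();to([.5898,-.0127,.090])
E
```

```text
clock: 32.57
tool_pos: [0.5897, -0.0145, 0.1151]
eef_rot: [0.635, 0.772, 0.0, 0.0]
contact_force: [-0.1, -0.5, -2.1]
opening: 0.506
t 32.57 pos [ 0.5897 -0.0145  0.1151] F [-0.1 -0.5 -2.1] op 0.506
[[-0.193, 0.981, 0.0], [0.981, 0.193, -0.0], [-0.0, 0.0, -1.0]] q7 -0.47
units [0.045 0.01  0.627]
```

```bash
python3 -m jog '[{"translation":[0.03,0.01,0.2],"twist":0,"claw":30},{"translation":[0,0,0.2],"twist":0,"claw":30},{"translation":[0,0,0.12],"twist":0,"claw":30},{"translation":[0,0,0.1],"twist":0,"claw":30},{"translation":[0,0,0],"twist":0,"claw":30}]' 
python3 -m jog '[{"translation":[0,0,0],"twist":0,"claw":75},{"translation":[0,0,0],"twist":0,"claw":75},{"translation":[0,0,0],"twist":0,"claw":75},{"translation":[0,0,0],"twist":0,"claw":75},{"translation":[0,0,-0.5],"twist":0,"claw":75},{"translation":[0,0,-1],"twist":0,"claw":75},{"translation":[0,0,-0.8],"twist":0,"claw":80},{"translation":[0,0,-0.5],"twist":0,"claw":80},{"translation":[0,0,0],"twist":0,"claw":80},{"translation":[0,0,0],"twist":0,"claw":80}]'
python3 - <<'E'
from h import *
st()
S=[snap("scene","s8",crop=(220,150,400,270),scale=4),snap("top")]
for n,s in zip(("scene","top"),S):
  for l in("weight_1","tube_cap"):
    print(n,l,[(np.round(d["location"],1).tolist(),round(d["confidence"],2),at(s,*d["location"],.028)[:2].round(3).tolist()) for d in r.spot_point(l,n)[:5]])
to([.469,.208,.2],np.radians(101.2))
E
```

```text
clock: 32.98
tool_pos: [0.5894, -0.0136, 0.0894]
eef_rot: [0.635, 0.772, -0.0, -0.0]
contact_force: [0.1, -1.3, -1.4]
opening: 0.51
clock: 33.82
tool_pos: [0.5905, -0.0135, 0.2035]
eef_rot: [0.635, 0.772, 0.001, 0.001]
contact_force: [0.0, -0.4, -0.3]
opening: 0.8
t 33.82 pos [ 0.5905 -0.0135  0.2035] F [ 0.  -0.4 -0.3] op 0.8
[[-0.193, 0.981, 0.003], [0.981, 0.193, -0.0], [-0.001, 0.003, -1.0]] q7 -0.38
scene weight_1 [([221.3, 290.0], 0.61, [0.61, 0.042]), ([229.2, 297.8], 0.5, [0.612, 0.005]), ([205.0, 218.9], 0.48, [0.466, 0.207]), ([221.7, 294.3], 0.46, [0.62, 0.034])]
scene tube_cap [([167.4, 188.6], 0.69, [0.459, 0.415])]
top weight_1 [([233.0, 189.0], 0.77, [0.469, 0.213])]
top tube_cap [([217.9, 118.9], 0.66, [0.466, 0.416])]
units [ 6.015 -1.877  0.033] twist units (tool z down => -): 14.99
```

```bash
python3 -m jog '[{"translation":[0.9,-0.28,0],"twist":0,"claw":80},{"translation":[0.9,-0.28,0],"twist":0,"claw":80},{"translation":[0.9,-0.28,0],"twist":0,"claw":80},{"translation":[0.9,-0.28,0],"twist":0,"claw":80},{"translation":[0.9,-0.28,0],"twist":0,"claw":80},{"translation":[0.9,-0.28,0],"twist":0,"claw":80},{"translation":[0.62,-0.2,0],"twist":0,"claw":80}]' 
python3 -m jog '[{"translation":[0,0,0.2],"twist":-1,"claw":80},{"translation":[0,0,0.2],"twist":-1,"claw":80},{"translation":[0,0,0.2],"twist":-1,"claw":80},{"translation":[0,0,0.2],"twist":-1,"claw":80},{"translation":[0,0,0.2],"twist":-1,"claw":80},{"translation":[0,0,0.2],"twist":-1,"claw":80},{"translation":[0,0,0.2],"twist":-1,"claw":80},{"translation":[0,0,0.2],"twist":-1,"claw":80},{"translation":[0,0,0.2],"twist":-1,"claw":80},{"translation":[0,0,0.2],"twist":-1,"claw":80},{"translation":[0,0,0.2],"twist":-1,"claw":80},{"translation":[0,0,0.2],"twist":-1,"claw":80},{"translation":[0,0,0.2],"twist":-1,"claw":80},{"translation":[0,0,0.2],"twist":-1,"claw":80},{"translation":[0,0,0.2],"twist":-1,"claw":80}]'
python3 - <<'E'
from h import *
st();to([.469,.209,.0315],np.radians(101.2))
for n in("scene","top"):
  s=snap(n);print([(d["confidence"],at(s,*d["location"],.028)[:2].round(3).tolist()) for d in r.spot_point("weight_1",n)])
E
```

```text
clock: 34.7
tool_pos: [0.4672, 0.2119, 0.2021]
eef_rot: [0.634, 0.774, 0.0, -0.001]
contact_force: [0.0, 0.4, -0.8]
opening: 0.8
clock: 35.95
tool_pos: [0.4693, 0.2082, 0.0813]
eef_rot: [-0.099, 0.995, -0.0, -0.0]
contact_force: [0.2, -0.1, 0.0]
opening: 0.802
t 35.95 pos [0.4693 0.2082 0.0813] F [ 0.2 -0.1  0. ] op 0.802
[[-0.98, -0.198, -0.001], [-0.198, 0.98, -0.0], [0.001, -0.0, -1.0]] q7 0.21
units [0.003 0.021 1.245] twist units (tool z down => -): 0.04
[(0.6, [0.772, -0.025]), (0.53, [0.609, 0.031]), (0.49, [0.609, 0.014]), (0.47, [0.618, 0.025]), (0.44, [0.465, 0.205])]
[(0.63, [0.615, -0.017]), (0.51, [0.476, 0.203]), (0.43, [0.617, -0.002])]
```

View pics/s8.png

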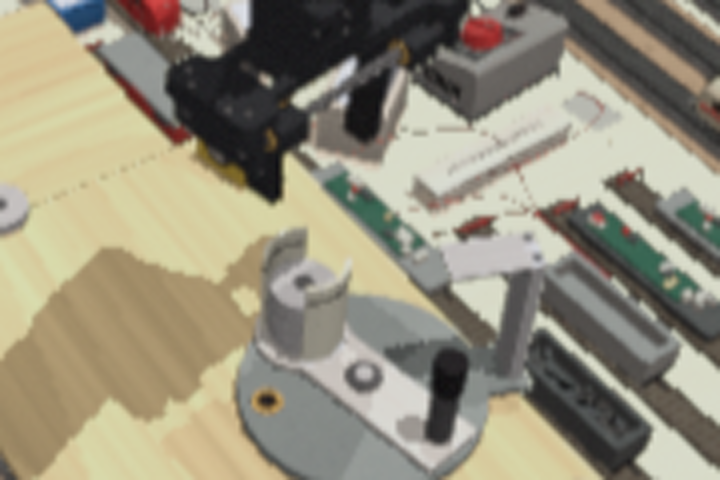

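```bash
python3 -m jog '[{"translation":[0,0.02,0.6],"twist":0,"claw":80},{"translation":[0,0,0.45],"twist":0,"claw":80},{"translation":[0,0,0.19],"twist":0,"claw":80},{"translation":[0,0,0],"twist":0,"claw":30},{"translation":[0,0,0],"twist":0,"claw":30},{"translation":[0,0,0],"twist":0,"claw":30},{"translation":[0,0,0],"twist":0,"claw":30},{"translation":[0,0,0],"twist":0,"claw":30},{"translation":[0,0,0],"twist":0,"claw":30},{"translation":[0,0,0],"twist":0,"claw":30},{"translation":[0,0,0],"twist":0,"claw":75},{"translation":[0,0,0],"twist":0,"claw":75},{"translation":[0,0,0],"twist":0,"claw":75},{"translation":[0,0,0],"twist":0,"claw":75}]' 10
python3 -m jog '[{"translation":[0,0,0],"twist":1,"claw":75},{"translation":[0,0,0],"twist":1,"claw":75},{"translation":[0,0,0],"twist":1,"claw":75},{"translation":[0,0,0],"twist":1,"claw":75},{"translation":[0,0,0],"twist":1,"claw":75},{"translation":[0,0,0],"twist":1,"claw":75},{"translation":[0,0,0],"twist":1,"claw":75},{"translation":[0,0,0],"twist":1,"claw":75},{"translation":[0,0,0],"twist":1,"claw":75},{"translation":[0,0,0],"twist":1,"claw":75},{"translation":[0,0,0],"twist":1,"claw":75},{"translation":[0,0,0],"twist":1,"claw":75},{"translation":[0,0,0],"twist":1,"claw":75},{"translation":[0,0,0],"twist":1,"claw":75},{"translation":[0,0,0],"twist":1,"claw":75}]' 
python3 -m jog '[{"translation":[0,0,0],"twist":0,"claw":30},{"translation":[0,0,0],"twist":0,"claw":30},{"translation":[0,0,0],"twist":0,"claw":30},{"translation":[0,0,0],"twist":0,"claw":30},{"translation":[0,0,0],"twist":0,"claw":30},{"translation":[0,0,0],"twist":0,"claw":30},{"translation":[0,0,-1],"twist":0,"claw":30},{"translation":[0,0,-1],"twist":0,"claw":30},{"translation":[0,0,-1],"twist":0,"claw":30},{"translation":[0,0,-1],"twist":0,"claw":30},{"translation":[0,0,-0.3],"twist":0,"claw":30}]' 35
python3 - <<'E'
from h import *
st();to([.5898,-.0132,.2],np.radians(11.2))
E
```

```text
clock: 37.32
tool_pos: [0.4694, 0.2088, 0.0325]
eef_rot: [-0.097, 0.995, -0.0, -0.0]
contact_force: [-0.4, 0.0, -0.6]
opening: 0.746
clock: 38.57
tool_pos: [0.4693, 0.2091, 0.0326]
eef_rot: [0.637, 0.771, -0.0, -0.0]
contact_force: [-1.4, 0.2, 0.6]
opening: 0.745
clock: 39.48
tool_pos: [0.4708, 0.2108, 0.2097]
eef_rot: [0.635, 0.772, 0.003, 0.001]
contact_force: [0.4, 1.5, -1.2]
opening: 0.506
t 39.48 pos [0.4708 0.2108 0.2097] F [ 0.4  1.5 -1.2] op 0.506
[[-0.194, 0.981, 0.006], [0.981, 0.193, 0.004], [0.003, 0.007, -1.0]] q7 -0.97
units [-6.071  1.833  0.236] twist units (tool z down => -): -0.01
```

```bash
python3 -m jog '[{"translation":[-0.9,0.27,0],"twist":0,"claw":30},{"translation":[-0.9,0.27,0],"twist":0,"claw":30},{"translation":[-0.9,0.27,0],"twist":0,"claw":30},{"translation":[-0.9,0.27,0],"twist":0,"claw":30},{"translation":[-0.9,0.27,0],"twist":0,"claw":30},{"translation":[-0.8,0.25,0],"twist":0,"claw":30},{"translation":[-0.5,0.15,0.2],"twist":0,"claw":30},{"translation":[-0.27,0.08,0.2],"twist":0,"claw":30},{"translation":[0,0,0],"twist":0,"claw":30},{"translation":[0,0,0],"twist":0,"claw":30},{"translation":[0,0,0],"twist":0,"claw":30}]'
python3 - <<'E'
from h import *
st();to([.5898,-.0132,.117],np.radians(11.2))
E
```

```text
clock: 40.4
tool_pos: [0.5872, -0.0123, 0.189]
eef_rot: [0.634, 0.773, 0.0, -0.001]
contact_force: [-0.0, 1.0, -1.0]
opening: 0.51
t 40.4 pos [ 0.5872 -0.0123  0.189 ] F [-0.  1. -1.] op 0.51
[[-0.197, 0.98, -0.001], [0.98, 0.197, 0.002], [0.002, -0.0, -1.0]] q7 -0.49
units [-0.039  0.06   1.799] twist units (tool z down => -): 0.02
```

```bash
python3 -m jog '[{"translation":[-0.02,0.05,0.5],"twist":0,"claw":30},{"translation":[0,0,0.6],"twist":0,"claw":30},{"translation":[0,0,0.3],"twist":0,"claw":30},{"translation":[0,0,0.15],"twist":0,"claw":30},{"translation":[0,0,0.1],"twist":0,"claw":30},{"translation":[0,0,0.1],"twist":0,"claw":30},{"translation":[0,0,0.1],"twist":0,"claw":30},{"translation":[0,0,0],"twist":0,"claw":30}]'
python3 - <<'E'
from h import *
st();to([.5898,-.0132,.101])
E
```

```text
clock: 41.07
tool_pos: [0.5902, -0.0153, 0.1147]
eef_rot: [0.635, 0.772, 0.0, 0.0]
contact_force: [-0.1, -0.4, -2.0]
opening: 0.505
t 41.07 pos [ 0.5902 -0.0153  0.1147] F [-0.1 -0.4 -2. ] op 0.505
[[-0.193, 0.981, 0.0], [0.981, 0.193, -0.0], [-0.0, 0.0, -1.0]] q7 -0.57
units [ 0.053 -0.001  0.342]
```

```bash
python3 -m jog '[{"translation":[0.05,0,0.15],"twist":0,"claw":30},{"translation":[0,0,0.1],"twist":0,"claw":30},{"translation":[0,0,0.09],"twist":0,"claw":30},{"translation":[0,0,0],"twist":0,"claw":30}]' 
python3 -m jog '[{"translation":[0,0,0],"twist":0,"claw":75},{"translation":[0,0,0],"twist":0,"claw":75},{"translation":[0,0,0],"twist":0,"claw":75},{"translation":[0,0,0],"twist":0,"claw":75},{"translation":[0,0,-0.5],"twist":0,"claw":75},{"translation":[0,0,-1],"twist":0,"claw":70},{"translation":[0,0,-0.8],"twist":0,"claw":70},{"translation":[0,0,0],"twist":0,"claw":70},{"translation":[0,0,0],"twist":0,"claw":70}]'
python3 - <<'E'
from h import *
st()
S=[snap("scene","s9",crop=(220,150,400,270),scale=4),snap("top")]
for n,s in zip(("scene","top"),S):
  for l in("tube_cap",):
    print(n,l,[(np.round(d["location"],1).tolist(),round(d["confidence"],2),at(s,*d["location"],.028)[:2].round(3).tolist()) for d in r.spot_point(l,n)[:5]],[d["rect"] for d in r.spot_in(l,n)[:2]])
to([.463,.416,.2],np.radians(101.2))
E
```

```text
clock: 41.4
tool_pos: [0.5898, -0.0133, 0.1008]
eef_rot: [0.635, 0.772, 0.0, -0.0]
contact_force: [1.0, -0.4, -1.1]
opening: 0.505
clock: 42.15
tool_pos: [0.591, -0.0132, 0.1951]
eef_rot: [0.635, 0.772, 0.001, 0.002]
contact_force: [-0.9, -0.7, -0.9]
opening: 0.699
t 42.15 pos [ 0.591  -0.0132  0.1951] F [-0.9 -0.7 -0.9] op 0.699
[[-0.193, 0.981, 0.004], [0.981, 0.193, 0.0], [-0.001, 0.004, -1.0]] q7 -0.48
scene tube_cap [([167.1, 187.3], 0.74, [0.456, 0.419])] [[177.9, 159.9, 197.7, 174.6]]
top tube_cap [([220.5, 117.1], 0.68, [0.457, 0.418])] []
units [11.148 -1.019 -0.2  ] twist units (tool z down => -): 14.99
```

View pics/s9.png

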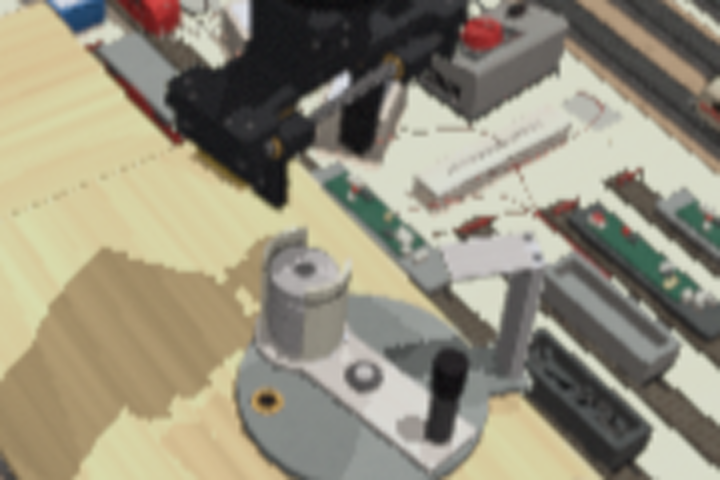

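```bash
python3 -m jog '[{"translation":[0.98,-0.08,0],"twist":0,"claw":65},{"translation":[0.98,-0.08,0],"twist":0,"claw":65},{"translation":[0.98,-0.08,0],"twist":0,"claw":65},{"translation":[0.98,-0.08,0],"twist":0,"claw":65},{"translation":[0.98,-0.08,0],"twist":0,"claw":65},{"translation":[0.98,-0.08,0],"twist":0,"claw":65},{"translation":[0.98,-0.08,0],"twist":0,"claw":65},{"translation":[0.98,-0.08,0],"twist":0,"claw":65},{"translation":[0.98,-0.08,0],"twist":0,"claw":65},{"translation":[0.98,-0.08,0],"twist":0,"claw":65},{"translation":[0.98,-0.08,0],"twist":0,"claw":65},{"translation":[0.4,-0.15,0],"twist":0,"claw":65}]' 
python3 -m jog '[{"translation":[0,0,0.15],"twist":-1,"claw":65},{"translation":[0,0,0.15],"twist":-1,"claw":65},{"translation":[0,0,0.15],"twist":-1,"claw":65},{"translation":[0,0,0.15],"twist":-1,"claw":65},{"translation":[0,0,0.15],"twist":-1,"claw":65},{"translation":[0,0,0.15],"twist":-1,"claw":65},{"translation":[0,0,0.15],"twist":-1,"claw":65},{"translation":[0,0,0.15],"twist":-1,"claw":65},{"translation":[0,0,0.15],"twist":-1,"claw":65},{"translation":[0,0,0.15],"twist":-1,"claw":65},{"translation":[0,0,0.15],"twist":-1,"claw":65},{"translation":[0,0,0.15],"twist":-1,"claw":65},{"translation":[0,0,0.15],"twist":-1,"claw":65},{"translation":[0,0,0.15],"twist":-1,"claw":65},{"translation":[0,0,0.15],"twist":-1,"claw":65}]'
python3 - <<'E'
from h import *
st();to([.460,.417,.042],np.radians(101.2))
s=snap("scene","s10",crop=(130,110,280,222),scale=4.5); print(proj(s,[.46,.417,.055]))
for n in("scene","top"):
  s=snap(n);print([(d["confidence"],at(s,*d["location"],.028)[:2].round(3).tolist()) for d in r.spot_point("tube_cap",n)])
E
```

```text
clock: 43.45
tool_pos: [0.4597, 0.424, 0.1928]
eef_rot: [0.633, 0.774, 0.001, -0.002]
contact_force: [0.0, 0.7, -0.2]
opening: 0.648
clock: 44.7
tool_pos: [0.4628, 0.417, 0.1018]
eef_rot: [-0.1, 0.995, -0.001, -0.001]
contact_force: [-0.5, -0.6, -0.4]
opening: 0.653
t 44.7 pos [0.4628 0.417  0.1018] F [-0.5 -0.6 -0.4] op 0.653
[[-0.98, -0.198, -0.001], [-0.198, 0.98, -0.001], [0.001, -0.001, -1.0]] q7 0.12
units [0.068 0.015 1.495] twist units (tool z down => -): 0.04
(np.float64(160.5950937607457), np.float64(187.34927678425146))
[(0.47, [0.457, 0.417]), (0.27, [0.654, -0.228])]
[(0.93, [0.46, 0.411])]
```

View pics/s10.png

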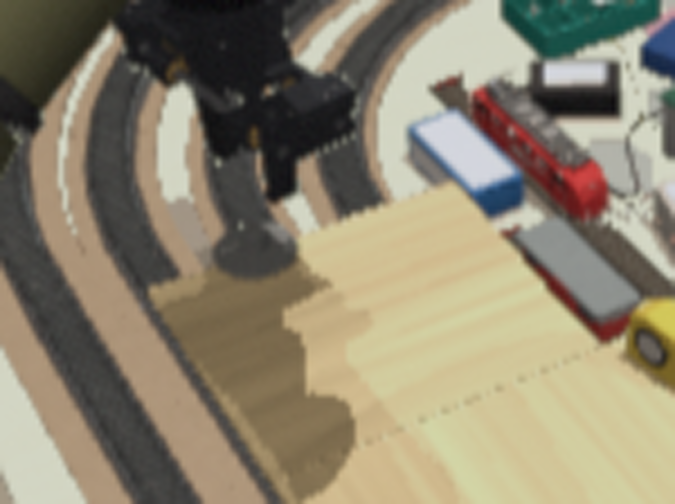

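```bash
python3 -m jog '[{"translation":[0.1,-0.07,0.6],"twist":0,"claw":65},{"translation":[0,0,0.6],"twist":0,"claw":65},{"translation":[0,0,0.26],"twist":0,"claw":65},{"translation":[0,0,0],"twist":0,"claw":10},{"translation":[0,0,0],"twist":0,"claw":10},{"translation":[0,0,0],"twist":0,"claw":10},{"translation":[0,0,0],"twist":0,"claw":10},{"translation":[0,0,0],"twist":0,"claw":10},{"translation":[0,0,0],"twist":0,"claw":10},{"translation":[0,0,0],"twist":0,"claw":10},{"translation":[0,0,0],"twist":0,"claw":10},{"translation":[0,0,0],"twist":0,"claw":10}]' 6
python3 - <<'E'
from h import *
st()
E
```

```text
clock: 45.95
tool_pos: [0.46, 0.4147, 0.0457]
eef_rot: [-0.097, 0.995, 0.001, 0.001]
contact_force: [0.8, -0.1, 6.0]
opening: 0.223
t 45.95 pos [0.46   0.4147 0.0457] F [ 0.8 -0.1  6. ] op 0.223
[[-0.981, -0.193, 0.001], [-0.193, 0.981, 0.002], [-0.001, 0.001, -1.0]] q7 0.05
```

```bash
python3 -m jog '[{"translation":[0,0,0],"twist":0,"claw":55},{"translation":[0,0,0],"twist":0,"claw":55},{"translation":[0,0,0],"twist":0,"claw":55},{"translation":[0,0,0],"twist":0,"claw":55},{"translation":[0,0,0],"twist":0,"claw":55},{"translation":[0,0,-0.5],"twist":0,"claw":55},{"translation":[0,0,-0.5],"twist":0,"claw":55},{"translation":[0,0,0],"twist":0,"claw":55}]'
python3 - <<'E'
from h import *
st()
a=snap("scene");b=snap("top")
for n in("scene","top"): print(n,r.spot_point("tube_cap",n)[:1],r.spot_in("tube_cap",n)[:1])
A=cv2.resize(a["img"][130:200,150:220,::-1],(400,400),interpolation=cv2.INTER_CUBIC)
B=cv2.resize(b["img"][185:255,85:155,::-1],(400,400),interpolation=cv2.INTER_CUBIC)
im=np.hstack([A,B]); im=cv2.convertScaleAbs(im,alpha=1.6,beta=20)
cv2.imwrite("pics/s11.png",im)
print(proj(a,[.46,.414,.055]),proj(b,[.46,.414,.055]))
E
```

```text
clock: 46.62
tool_pos: [0.4603, 0.416, 0.088]
eef_rot: [-0.097, 0.995, 0.002, 0.001]
contact_force: [0.5, 0.9, -0.3]
opening: 0.552
t 46.62 pos [0.4603 0.416  0.088 ] F [ 0.5  0.9 -0.3] op 0.552
[[-0.981, -0.193, 0.002], [-0.193, 0.981, 0.005], [-0.003, 0.004, -1.0]] q7 0.09
scene [{'location': [166.9, 189.0], 'confidence': 0.57}] [{'rect': [179.4, 157.9, 198.6, 176.3], 'confidence': 0.73}]
top [{'location': [222.5, 118.6], 'confidence': 0.84}] [{'rect': [272.0, 188.9, 332.6, 219.0], 'confidence': 0.74}]
(np.float64(161.09709983816873), np.float64(187.72471109126877)) (np.float64(215.76088818132268), np.float64(116.20952484080848))
```

View pics/s11.png

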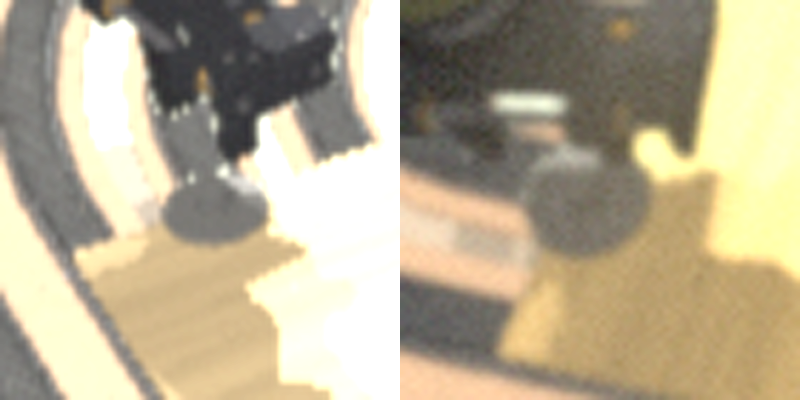

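Run:
```python
from h import *
a=snap("scene");b=snap("top")
A=[];B=[]
for s,p in((a,(166.4,187.3)),(b,(221.4,117.9))):
    print(at(s,*p,.039).round(4),at(s,*p,.033).round(4)); o,d=ray(s,*p); d/=np.linalg.norm(d); P=np.eye(3)-np.outer(d,d);A.append(P);B.append(P@o)
print(np.linalg.lstsq(np.vstack(A),np.hstack(B),rcond=None)[0])
for s in(a,b):
  print([np.round(proj(s,[.46+.031*np.cos(t),.414+.031*np.sin(t),.039]),1).tolist() for t in np.arange(0,6.28,1.571)])
print(R.from_quat(r.get_state()["eef_rot"]).as_matrix().round(3).tolist(), r.get_state()["contact_force"])
```

```text
[0.4539 0.4091 0.039 ] [0.4561 0.4162 0.033 ]
[0.4511 0.4102 0.039 ] [0.4533 0.4129 0.033 ]
[0.45344942 0.41154008 0.03646874]
[[161.8, 197.2], [159.8, 184.6], [168.1, 179.5], [170.2, 192.4]]
[[208.4, 122.0], [215.8, 107.3], [228.3, 113.6], [220.7, 128.4]]
[[-0.981, -0.193, -0.001], [-0.193, 0.981, -0.001], [0.001, -0.001, -1.0]] [ 0.04889987  0.55822114 -0.33691605]
```

```bash
python3 -m jog '[{"translation":[0,0,0],"twist":1,"claw":60},{"translation":[0,0,0],"twist":1,"claw":60},{"translation":[0,0,0],"twist":1,"claw":60},{"translation":[0,0,0],"twist":1,"claw":60},{"translation":[0,0,0],"twist":1,"claw":60},{"translation":[0,0,0],"twist":1,"claw":60},{"translation":[0,0,0],"twist":1,"claw":60},{"translation":[0,0,0],"twist":1,"claw":60},{"translation":[0,0,0],"twist":1,"claw":60},{"translation":[0,0,0],"twist":1,"claw":60},{"translation":[0,0,0],"twist":1,"claw":60},{"translation":[0,0,0],"twist":1,"claw":60},{"translation":[0,0,0],"twist":1,"claw":60},{"translation":[0,0,0],"twist":1,"claw":60},{"translation":[0,0,0],"twist":1,"claw":60}]' 
python3 -m jog '[{"translation":[0,0,0.5],"twist":0,"claw":60},{"translation":[0,0,0.3],"twist":0,"claw":60},{"translation":[0,0,0.2],"twist":0,"claw":60},{"translation":[0,0,0],"twist":0,"claw":60}]'
python3 - <<'E'
from h import *
st()
E
```

```text
clock: 48.27
tool_pos: [0.4595, 0.4138, 0.0843]
eef_rot: [0.637, 0.771, -0.0, -0.0]
contact_force: [0.4, 0.2, 0.3]
opening: 0.6
clock: 48.6
tool_pos: [0.4587, 0.4125, 0.0423]
eef_rot: [0.635, 0.773, -0.002, 0.0]
contact_force: [0.4, 0.1, -0.3]
opening: 0.603
t 48.6 pos [0.4587 0.4125 0.0423] F [ 0.4  0.1 -0.3] op 0.603
[[-0.194, 0.981, -0.003], [0.981, 0.194, -0.003], [-0.003, -0.003, -1.0]] q7 -1.34
```

```bash
python3 -m jog '[{"translation":[0,0,-0.12],"twist":0,"claw":10},{"translation":[0,0,0],"twist":0,"claw":10},{"translation":[0,0,0],"twist":0,"claw":10},{"translation":[0,0,0],"twist":0,"claw":10},{"translation":[0,0,0],"twist":0,"claw":10},{"translation":[0,0,0],"twist":0,"claw":10},{"translation":[0,0,0],"twist":0,"claw":10},{"translation":[0,0,0],"twist":0,"claw":10}]' 6
python3 -m jog '[{"translation":[0,0,0],"twist":0,"claw":10},{"translation":[0,0,0],"twist":0,"claw":10}]' 30
python3 - <<'E'
from h import *
st()
E
```

```text
clock: 49.27
tool_pos: [0.4598, 0.414, 0.0499]
eef_rot: [0.635, 0.772, 0.0, 0.0]
contact_force: [-0.4, -0.7, 3.3]
opening: 0.219
clock: 49.43
tool_pos: [0.4598, 0.414, 0.0499]
eef_rot: [0.635, 0.772, 0.0, 0.0]
contact_force: [-0.6, -0.3, 4.8]
opening: 0.209
t 49.43 pos [0.4598 0.414  0.0499] F [-0.6 -0.3  4.8] op 0.209
[[-0.193, 0.981, 0.0], [0.981, 0.193, 0.0], [0.0, 0.0, -1.0]] q7 -1.33
```

```bash
python3 -m jog '[{"translation":[0,0,-0.3],"twist":0,"claw":10},{"translation":[0,0,-0.7],"twist":0,"claw":10},{"translation":[0,0,-0.7],"twist":0,"claw":10},{"translation":[0,0,-0.7],"twist":0,"claw":10},{"translation":[0,0,-0.7],"twist":0,"claw":10},{"translation":[0,0,-0.7],"twist":0,"claw":10},{"translation":[0,0,0],"twist":0,"claw":10},{"translation":[0,0,0],"twist":0,"claw":10}]'
python3 - <<'E'
from h import *
x=st(); to([.5898,-.013,.2])
a=snap("scene");b=snap("top")
p=np.array(x["tool_pos"]); ra,ca=map(int,proj(a,p)); rb,cb=map(int,proj(b,p))
f=lambda s,ro,co:cv2.resize(s["img"][ro-35:ro+35,co-35:co+35,::-1],(400,400),interpolation=cv2.INTER_CUBIC)
cv2.imwrite("pics/s12.png",cv2.convertScaleAbs(np.hstack([f(a,ra,ca),f(b,rb,cb)]),alpha=1.5,beta=15))
E
```

```text
clock: 50.1
tool_pos: [0.4603, 0.4146, 0.2034]
eef_rot: [0.635, 0.772, 0.002, 0.0]
contact_force: [0.1, -0.7, -2.0]
opening: 0.208
t 50.1 pos [0.4603 0.4146 0.2034] F [ 0.1 -0.7 -2. ] op 0.208
[[-0.193, 0.981, 0.002], [0.981, 0.193, 0.002], [0.002, 0.003, -1.0]] q7 -1.18
units [-11.113   1.117   0.067]
```

View pics/s12.png

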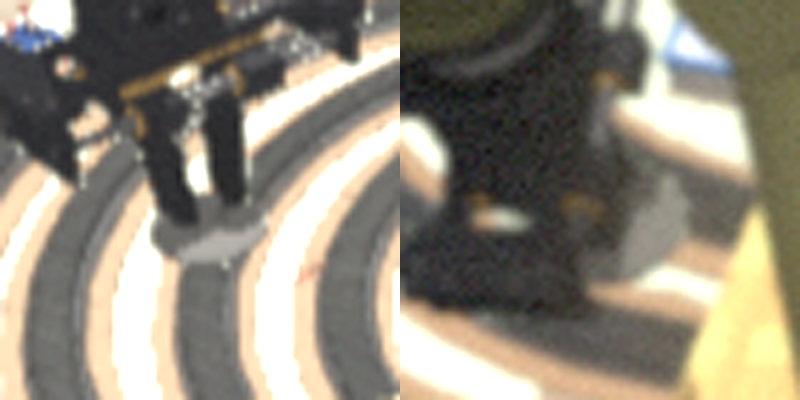

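```bash
python3 -m jog '[{"translation":[-0.4,0.04,0],"twist":0,"claw":10},{"translation":[-0.8,0.08,0],"twist":0,"claw":10},{"translation":[-0.9,0.09,0],"twist":0,"claw":10},{"translation":[-0.9,0.09,0],"twist":0,"claw":10},{"translation":[-0.9,0.09,0],"twist":0,"claw":10},{"translation":[-0.9,0.09,0],"twist":0,"claw":10},{"translation":[-0.9,0.09,0],"twist":0,"claw":10},{"translation":[-0.9,0.09,0],"twist":0,"claw":10},{"translation":[-0.9,0.09,0],"twist":0,"claw":10},{"translation":[-0.9,0.09,0],"twist":0,"claw":10},{"translation":[-0.9,0.09,0],"twist":0,"claw":10},{"translation":[-0.9,0.09,0],"twist":0,"claw":10},{"translation":[-0.6,0.06,0],"twist":0,"claw":10},{"translation":[-0.3,0.03,0],"twist":0,"claw":10},{"translation":[0,0,0],"twist":0,"claw":10},{"translation":[0,0,0],"twist":0,"claw":10},{"translation":[0,0,0],"twist":0,"claw":10}]'
python3 - <<'E'
from h import *
st(); to([.5898,-.013,.146])
for n in("scene","top"):
  s=snap(n);print(n,[(np.round(d["location"],1),d["confidence"]) for d in r.spot_point("tube_cap",n)][:2]); p=r.get_state()["tool_pos"]
  print([np.round(proj(s,np.array(p)-[0,0,k]),1) for k in(.011,.022)])
E
```

```text
clock: 51.62
tool_pos: [0.5882, -0.0102, 0.2014]
eef_rot: [0.634, 0.774, 0.001, -0.001]
contact_force: [0.0, 0.2, -0.1]
opening: 0.203
t 51.62 pos [ 0.5882 -0.0102  0.2014] F [ 0.   0.2 -0.1] op 0.203
[[-0.197, 0.98, -0.001], [0.98, 0.197, 0.002], [0.002, -0.0, -1.0]] q7 -0.5
units [-0.079  0.027  1.385] 
scene [(array([197.4, 295.5]), 0.78)]
[array([193.6, 296.7]), array([196.8, 296.5])]
top []
[array([184.1, 279.5]), array([186.2, 279.5])]
```

```bash
python3 -m jog '[{"translation":[-0.05,0.02,0.5],"twist":0,"claw":10},{"translation":[0,0,0.5],"twist":0,"claw":10},{"translation":[0,0,0.2],"twist":0,"claw":10},{"translation":[0,0,0.1],"twist":0,"claw":10},{"translation":[0,0,0],"twist":0,"claw":10},{"translation":[0,0,0],"twist":0,"claw":10}]'
python3 - <<'E'
from h import *
st(); to([.5898,-.013,.137])
E
```

```text
clock: 52.32
tool_pos: [0.5905, -0.0144, 0.1502]
eef_rot: [0.635, 0.772, 0.0, 0.0]
contact_force: [-0.5, 0.1, -1.3]
opening: 0.205
t 52.32 pos [ 0.5905 -0.0144  0.1502] F [-0.5  0.1 -1.3] op 0.205
[[-0.193, 0.981, 0.001], [0.981, 0.193, 0.0], [0.0, 0.001, -1.0]] q7 -0.55
units [ 0.037 -0.011  0.329]
```

```bash
python3 -m jog '[{"translation":[0.03,-0.01,0.1],"twist":0,"claw":10},{"translation":[0,0,0.06],"twist":0,"claw":10},{"translation":[0,0,0.06],"twist":0,"claw":10},{"translation":[0,0,0.06],"twist":0,"claw":10},{"translation":[0,0,0.05],"twist":0,"claw":10},{"translation":[0,0,0],"twist":0,"claw":10}]'
python3 - <<'E'
from h import *
st()
E
```

```text
clock: 52.82
tool_pos: [0.5895, -0.014, 0.1361]
eef_rot: [0.635, 0.772, -0.0, -0.0]
contact_force: [0.3, 0.7, -0.7]
opening: 0.204
t 52.82 pos [ 0.5895 -0.014   0.1361] F [ 0.3  0.7 -0.7] op 0.204
[[-0.193, 0.981, -0.0], [0.981, 0.193, -0.0], [-0.0, -0.0, -1.0]] q7 -0.57
```

```bash
python3 -m jog '[{"translation":[0,0,0.04],"twist":0,"claw":10},{"translation":[0,0,0.03],"twist":0,"claw":10},{"translation":[0,0,0],"twist":0,"claw":10}]'
python3 - <<'E'
from h import *
st()
E
```

```text
clock: 53.07
tool_pos: [0.5909, -0.0136, 0.1357]
eef_rot: [0.636, 0.772, 0.001, 0.001]
contact_force: [-1.7, -1.4, 13.0]
opening: 0.203
t 53.07 pos [ 0.5909 -0.0136  0.1357] F [-1.7 -1.4 13. ] op 0.203
[[-0.192, 0.981, 0.004], [0.981, 0.192, -0.0], [-0.001, 0.003, -1.0]] q7 -0.57
```

```bash
python3 -m jog '[{"translation":[0,0,0],"twist":0,"claw":60},{"translation":[0,0,0],"twist":0,"claw":60},{"translation":[0,0,0],"twist":0,"claw":60},{"translation":[0,0,0],"twist":0,"claw":60},{"translation":[0,0,0],"twist":0,"claw":60},{"translation":[0,0,-0.5],"twist":0,"claw":60},{"translation":[0,0,-1],"twist":0,"claw":60},{"translation":[0,0,-0.5],"twist":0,"claw":60},{"translation":[0,0,0],"twist":1,"claw":90},{"translation":[0,0,0],"twist":1,"claw":90},{"translation":[0,0,0],"twist":1,"claw":90},{"translation":[0,0,0],"twist":1,"claw":90},{"translation":[0,0,0],"twist":1,"claw":90}]'
python3 - <<'E'
from h import *
st()
for n in("scene","top"):
  s=snap(n);print(n,[(np.round(d["location"],1),d["confidence"]) for d in r.spot_point("tube_cap",n)][:2],[(np.round(d["rect"],1),d["confidence"]) for d in r.spot_in("tube_cap",n)][:2],[(np.round(d["location"],1),d["confidence"]) for d in r.spot_point("pin_knob",n)][:2])
  print(np.round(proj(s,[.59,-.0135,.114]),1),np.round(proj(s,[.614,-.134,.111]),1))
  if n=="scene": cv2.imwrite("pics/s13.png",cv2.resize(s["img"][150:270,220:400,::-1],None,fx=4,fy=4,interpolation=cv2.INTER_CUBIC))
to([.614,-.1338,.2],-.3274)
E
```

```text
clock: 54.15
tool_pos: [0.5893, -0.0139, 0.2133]
eef_rot: [0.815, 0.579, -0.0, -0.0]
contact_force: [0.2, -0.2, -1.3]
opening: 0.895
t 54.15 pos [ 0.5893 -0.0139  0.2133] F [ 0.2 -0.2 -1.3] op 0.895
[[0.328, 0.945, -0.0], [0.945, -0.328, 0.0], [-0.0, -0.0, -1.0]] q7 -0.92
scene [(array([213.8, 297.3]), 0.63), (array([221.5, 295.9]), 0.59)] [(array([287.3, 207.3, 311. , 225.3]), 0.79)] [(array([241.8, 330.8]), 0.51)]
[215.3 296.4] [242.6 331.7]
top [] [(array([355.5, 199.5, 370.7, 212.5]), 0.69), (array([213.9, 169.3, 236.6, 182.7]), 0.52)] []
[198.  280.4] [200.3 327.1]
units [-2.639  1.548  0.333] twist units (tool z down => -): -0.01
```

View pics/s13.png

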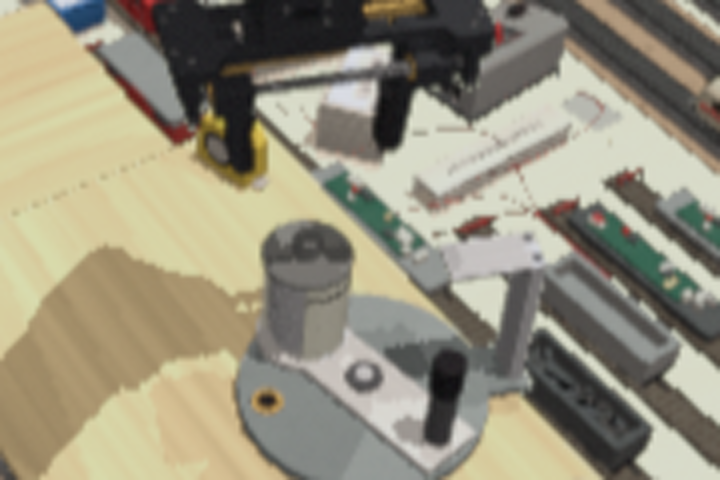

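```bash
python3 -m jog '[{"translation":[-0.87,0.5,0],"twist":0,"claw":90},{"translation":[-0.87,0.5,0],"twist":0,"claw":90},{"translation":[-0.87,0.52,0],"twist":0,"claw":90},{"translation":[0,0,0],"twist":0,"claw":90},{"translation":[0,0,0.5],"twist":0,"claw":90},{"translation":[0,0,0],"twist":0,"claw":90}]'
python3 - <<'E'
from h import *
st(); to([.614,-.1338,.101],-.3274)
E
```

```text
clock: 55.05
tool_pos: [0.6113, -0.1335, 0.1907]
eef_rot: [0.814, 0.581, -0.002, -0.002]
contact_force: [-1.1, -0.6, -0.4]
opening: 0.898
t 55.05 pos [ 0.6113 -0.1335  0.1907] F [-1.1 -0.6 -0.4] op 0.898
[[0.325, 0.946, -0.005], [0.946, -0.325, 0.0], [-0.001, -0.005, -1.0]] q7 -0.71
units [0.018 0.075 2.243] twist units (tool z down => -): -0.03
```

```bash
python3 -m jog '[{"translation":[0,0.05,0.8],"twist":0,"claw":90},{"translation":[0,0,0.8],"twist":0,"claw":80},{"translation":[0,0,0.4],"twist":0,"claw":70},{"translation":[0,0,0.23],"twist":0,"claw":60},{"translation":[0,0,0],"twist":0,"claw":0},{"translation":[0,0,0],"twist":0,"claw":0},{"translation":[0,0,0],"twist":0,"claw":0},{"translation":[0,0,0],"twist":0,"claw":0},{"translation":[0,0,0],"twist":0,"claw":0},{"translation":[0,0,0],"twist":0,"claw":0},{"translation":[0,0,0],"twist":0,"claw":0},{"translation":[0,0,0],"twist":0,"claw":0},{"translation":[0,0,0],"twist":0,"claw":0},{"translation":[0,0,0],"twist":0,"claw":0}]' 40
python3 - <<'E'
from h import *
st()
E
```

```text
clock: 56.22
tool_pos: [0.6158, -0.1329, 0.1052]
eef_rot: [0.814, 0.582, 0.001, 0.0]
contact_force: [-1.4, 0.0, 5.9]
opening: 0.239
t 56.22 pos [ 0.6158 -0.1329  0.1052] F [-1.4  0.   5.9] op 0.239
[[0.324, 0.946, 0.002], [0.946, -0.324, -0.0], [0.0, 0.001, -1.0]] q7 -0.79
```

```bash
python3 -m jog '[{"translation":[0,0,-0.1],"twist":0,"claw":0},{"translation":[0,0,-0.1],"twist":0,"claw":0},{"translation":[0,0,-0.1],"twist":0,"claw":0},{"translation":[0,0,-0.1],"twist":0,"claw":0},{"translation":[0,0,0],"twist":0,"claw":0},{"translation":[0,0,0],"twist":0,"claw":0}]'
python3 - <<'E'
from h import *
x=st();M=R.from_quat(x["eef_rot"]).as_matrix()
c=np.array([.601,-.0693]);v=-.3274
p0=np.array(x["tool_pos"][:2])-c; a0=np.arctan2(p0[1],p0[0])-v; print(np.hypot(*p0),np.degrees(a0)%360)
prev=c+p0
for i in range(1,19):
    a=np.radians(300-120*i/18)+v; p=c+.066*np.array([np.cos(a),np.sin(a)])
    d=M.T@np.array([*(p-prev),0])/.04; print(d[:2].round(2).tolist(),end=" "); prev=p
print(p)
E
```

```text
clock: 56.72
tool_pos: [0.6145, -0.1331, 0.1198]
eef_rot: [0.814, 0.582, -0.001, -0.0]
contact_force: [-0.3, 0.4, -8.2]
opening: 0.237
t 56.72 pos [ 0.6145 -0.1331  0.1198] F [-0.3  0.4 -8.2] op 0.237
[[0.324, 0.946, -0.001], [0.946, -0.324, 0.0], [-0.0, -0.001, -1.0]] q7 -0.77
0.06523719370148966 300.7254712951563
[-0.11, -0.18] [-0.07, -0.18] [-0.04, -0.19] [-0.02, -0.19] [-0.0, -0.19] [0.02, -0.19] [0.04, -0.19] [0.07, -0.18] [0.09, -0.17] [0.11, -0.16] [0.12, -0.15] [0.14, -0.13] [0.15, -0.11] [0.17, -0.1] [0.18, -0.08] [0.18, -0.06] [0.19, -0.03] [0.19, -0.01] [ 0.53850581 -0.04807557]
```

```bash
python3 -m jog '[{"translation":[-0.09,-0.18,0.03],"twist":0,"claw":0},{"translation":[-0.07,-0.18,0],"twist":0,"claw":0},{"translation":[-0.04,-0.19,0],"twist":0,"claw":0},{"translation":[-0.02,-0.19,0],"twist":0,"claw":0},{"translation":[0,-0.19,0],"twist":0,"claw":0},{"translation":[0.02,-0.19,0],"twist":0,"claw":0},{"translation":[0.04,-0.19,0],"twist":0,"claw":0},{"translation":[0.07,-0.18,0],"twist":0,"claw":0},{"translation":[0.09,-0.17,0],"twist":0,"claw":0},{"translation":[0.11,-0.16,0],"twist":0,"claw":0},{"translation":[0.12,-0.15,0],"twist":0,"claw":0},{"translation":[0.14,-0.13,0],"twist":0,"claw":0},{"translation":[0.15,-0.11,0],"twist":0,"claw":0},{"translation":[0.17,-0.1,0],"twist":0,"claw":0},{"translation":[0.18,-0.08,0],"twist":0,"claw":0},{"translation":[0.18,-0.06,0],"twist":0,"claw":0},{"translation":[0.19,-0.03,0],"twist":0,"claw":0},{"translation":[0.17,0,0],"twist":0,"claw":0},{"translation":[0,0,0],"twist":0,"claw":0}]'
python3 - <<'E'
from h import *
x=st();to([.5402,-.0464,.1182])
p0=np.array(x["tool_pos"][:2])-[.601,-.0693]; print(np.hypot(*p0),np.degrees(np.arctan2(p0[1],p0[0])+.3274)%360)
E
```

```text
clock: 58.3
tool_pos: [0.5403, -0.0456, 0.1193]
eef_rot: [0.813, 0.582, 0.001, -0.0]
contact_force: [3.7, -0.6, -8.3]
opening: 0.238
t 58.3 pos [ 0.5403 -0.0456  0.1193] F [ 3.7 -0.6 -8.3] op 0.238
[[0.322, 0.947, 0.001], [0.947, -0.322, 0.001], [0.001, 0.001, -1.0]] q7 -1.03
units [-0.02   0.005  0.027] 
0.0652194719488582 177.41470213341987
```

```bash
python3 -m jog '[{"translation":[-0.03,0,0.1],"twist":0,"claw":0},{"translation":[0,0,0.1],"twist":0,"claw":0},{"translation":[0,0,0.08],"twist":0,"claw":0},{"translation":[0,0,0.06],"twist":0,"claw":0},{"translation":[0,0,0],"twist":0,"claw":0},{"translation":[0,0,0],"twist":0,"claw":0}]'
python3 - <<'E'
from h import *
x=st()
E
```

```text
clock: 58.8
tool_pos: [0.5396, -0.0478, 0.1054]
eef_rot: [0.813, 0.582, 0.001, -0.0]
contact_force: [4.5, 2.0, -4.9]
opening: 0.238
t 58.8 pos [ 0.5396 -0.0478  0.1054] F [ 4.5  2.  -4.9] op 0.238
[[0.323, 0.946, 0.001], [0.946, -0.323, 0.002], [0.002, 0.0, -1.0]] q7 -1.04
```

```bash
python3 -m jog '[{"translation":[0,0,0],"twist":0,"claw":70},{"translation":[0,0,0],"twist":0,"claw":70},{"translation":[0,0,0],"twist":0,"claw":70},{"translation":[0,0,0],"twist":0,"claw":70},{"translation":[0,0,0],"twist":0,"claw":70},{"translation":[0,0,0],"twist":0,"claw":70},{"translation":[0,0,-0.5],"twist":0,"claw":70},{"translation":[0,0,-1],"twist":0,"claw":70},{"translation":[0,0,-1],"twist":0,"claw":70},{"translation":[1,0,-0.2],"twist":0,"claw":70},{"translation":[1,0,0],"twist":0,"claw":70},{"translation":[1,0,0],"twist":0,"claw":70},{"translation":[1,0,0],"twist":0,"claw":70},{"translation":[1,0,0],"twist":0,"claw":70},{"translation":[0,0,0],"twist":0,"claw":70}]'
python3 - <<'E'
from h import *
st(); c=np.array([.601,-.0693]);v=-.3274;u=np.array([np.cos(v),np.sin(v)])
for n in("scene","top"):
  s=snap(n)
  for l,p in(("tube_cap",[*(c+.058*u),.114]),("pin_knob",[*(c-.066*u),.111]),("paint_pot",[.661,-.223,.028]),("pocket_tape",[.658,.163,.028])):
    print(n,l,[(np.round(d["location"],1).tolist(),round(d["confidence"],2)) for d in r.spot_point(l,n)][:2],[np.round(d["rect"],1).tolist() for d in r.spot_in(l,n)][:1],"pred",np.round(proj(s,p),1))
  # knob top edge: dark column profile through the knob
  ro,co=proj(s,[*(c-.066*u),.111]); g=cv2.cvtColor(s["img"],cv2.COLOR_RGB2GRAY)[int(ro)-16:int(ro)+22,int(round(co))-1:int(round(co))+2].mean(1)
  print("rows from",int(ro)-16,g.astype(int).tolist(),"knob top pred row home/plate",[round(proj(s,[*(c-.066*u),.125+h])[0],1) for h in(0,.008)])
E
```

```text
clock: 60.05
tool_pos: [0.6042, 0.1521, 0.2145]
eef_rot: [0.81, 0.586, 0.004, -0.003]
contact_force: [0.8, 1.6, 1.0]
opening: 0.704
t 60.05 pos [0.6042 0.1521 0.2145] F [0.8 1.6 1. ] op 0.704
[[0.313, 0.95, 0.002], [0.95, -0.313, 0.01], [0.01, -0.001, -1.0]] q7 -1.12
scene tube_cap [([226.4, 337.0], 0.77), ([229.2, 331.8], 0.49)] [[323.6, 216.3, 349.6, 234.1]] pred [223.5 333.8]
scene pin_knob [([233.1, 287.8], 0.61)] [[285.1, 226.9, 289.6, 239.6]] pred [232.3 287.2]
scene paint_pot [([281.0, 363.8], 0.44)] [[357.0, 270.5, 371.0, 287.6]] pred [279.  364.2]
scene pocket_tape [([190.5, 279.4], 0.67)] [[270.3, 176.3, 286.1, 196.9]] pred [190.8 281.2]
rows from 216 [202, 202, 202, 201, 200, 199, 199, 199, 200, 198, 178, 101, 42, 34, 35, 35, 32, 23, 16, 18, 17, 16, 18, 26, 41, 48, 45, 45, 46, 46, 45, 46, 46, 49, 78, 147, 189, 191] knob top pred row home/plate [np.float64(228.7), np.float64(226.5)]
top tube_cap [([182.9, 315.3], 0.8)] [[305.3, 171.2, 322.8, 190.1]] pred [182.6 313.3]
top pin_knob [([218.3, 290.0], 0.48)] [[286.1, 215.2, 291.1, 223.9]] pred [218.5 288.6]
top paint_pot [([205.9, 361.4], 0.6)] [[353.4, 197.0, 369.5, 213.1]] pred [206.1 359.3]
top pocket_tape [([180.5, 225.6], 0.49)] [[212.6, 166.6, 222.3, 182.7]] pred [178.2 226.2]
rows from 202 [133, 134, 133, 133, 132, 132, 134, 135, 139, 138, 120, 88, 54, 34, 30, 30, 29, 22, 17, 8, 16, 22, 25, 29, 31, 31, 31, 51, 88, 134, 163, 162, 138, 114, 98, 96, 119, 158] knob top pred row home/plate [np.float64(216.2), np.float64(214.9)]
```

Run:
```python
from h import *
old=cv2.imread("pics/s0.png"); old=cv2.resize(old,(560,420),interpolation=cv2.INTER_AREA)
s1=cv2.resize(cv2.imread("pics/s1.png"),(180,120),interpolation=cv2.INTER_AREA)   # crop at 220,180
s=snap("scene"); new=s["img"][:,:,::-1].copy()
f=lambda im:cv2.GaussianBlur(cv2.cvtColor(im,cv2.COLOR_BGR2GRAY),(0,0),.7).astype(np.float32)
o=f(s1); n=f(new[180:300,220:400])
K=4; o4=cv2.resize(o,None,fx=K,fy=K,interpolation=cv2.INTER_CUBIC); n4=cv2.resize(n,None,fx=K,fy=K,interpolation=cv2.INTER_CUBIC)
for nm,(x0,y0,x1,y1) in {"knob":(255,180,290,290),"knobtop":(250,175,295,240),"nearwall":(398,175,440,275),"arm":(300,225,420,310),"hole":(415,305,460,345),"post":(495,110,550,280),"plate":(240,290,420,380),"bigdisc":(400,230,495,280)}.items():
    t=o4[y0:y1,x0:x1]; w=n4[max(0,y0-24):y1+24,max(0,x0-24):x1+24]
    m=cv2.matchTemplate(w,t,cv2.TM_CCOEFF_NORMED); _,v,_,l=cv2.minMaxLoc(m)
    print(nm,"shift px",((l[0]-min(24,x0))/K,(l[1]-min(24,y0))/K),round(v,3))
c=np.array([.601,-.0693])
P=lambda a:proj(s,[*(c+.058*np.array([np.cos(a-.3274),np.sin(a-.3274)])),.08])
print(np.array(P(-.05))-P(0),"(row,col) per -0.05 rad at tube")
```

```text
knob shift px (0.0, 0.0) 0.964
knobtop shift px (0.0, 0.5) 0.995
nearwall shift px (0.5, -1.0) 0.713
arm shift px (0.0, 0.25) 0.933
hole shift px (0.0, 0.0) 0.999
post shift px (0.0, 0.0) 0.97
plate shift px (0.0, 0.25) 0.839
bigdisc shift px (0.0, -0.5) 0.757
[0.81539228 0.33375893] (row,col) per -0.05 rad at tube
```

```bash
python3 -c "
from plant import r
print(r.finish_job())"
```

```text
the job is handed in; nothing more can be done
None
```

I handed the job in at about 60 s of the 192 s allowed. `finish_job` gives no verdict, so the outcome below rests on my own checks.

**What I did**
- I pulled the pin, swung the tube to the loading place and let the pin go home there.
- One weight was already in the tube, so I centred and stacked all four loose ones on it, making five, level with the line.
- The cap had been knocked aside to the edge of the board during the run. I picked it up there and set it on the tube.
- I then pulled the pin, swung the tube back under the bracket, let the pin drop and moved the arm clear.

**What the last checks showed**
- **Stack and cap:** the pictures showed the five weights flat. The cap looked level and pressed down, making contact at about the expected height.
- **Tube and pin:** compared with the opening picture, the tube arm and the knob top were in the same place to within about 0.5 px. When I released the knob it was back at its home height, with only the spring pulling on it. Both agree with the tube back under the bracket and the pin home.
- **Paint pot and tape:** the networks placed both within about 2 px of where they started.

**What disagreed**
- At the end the network put the cap 2–3 px (about 5–7 mm) to one side of where I calculated. I put this down to the bracket partly hiding it and to a 2 mm error in my estimate of the base position.
- The two picture matches on the tube wall and the disc area were weak (scores of 0.71 and 0.76), because the tube's contents had changed.
- I had used up all the picture views, so I did not look at the final state myself. The end checks are numerical only.

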